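# Load the blank feeder and crank one stroke

## Robot

A 6-joint arm with a two-finger parallel gripper is mounted at the origin on the work surface. World frame = base frame: x ahead of the robot, y to its left, z up, the work surface at z = 0. Lengths are in m, angles in rad, forces in N, time in s.
With the tool pointing down it reaches from about 0.275 to 0.75 m from the base axis. Payload 10.2 kg.
Tool frame: the origin (TCP) lies at the very end of the fingers, on their centre line; the grasp point (between the pads) lies 19 mm behind it; z points along the fingers, y is the direction in which the jaws open and shut (so a half turn about z gives the same grasp; the last joint's range is limited). The gripper opens to 85 mm and grips with 20 to 120 N. Pads are 22 mm wide; open, the fingers measure 114 mm over their backs; the gripper's body (76 mm by 85 mm) begins 54 mm behind the grasp point. The pads swing forward as they close: fully open they stand 13 mm farther back than shut.
Start: joints at [-1.552, 0.313, 1.498, -0, 1.331, -0.223], TCP at [0.126, -0.51, 0.205] pointing down, gripper open.
Joint ranges: [-2.94, 2.94], [-0.97, 2.17], [0.19, 2.56], [-1.23, 4.37], [0.02, 3.11], [-2.88, 2.88]. Speed limits (rad/s): [2.39, 2.39, 3.01, 3.14, 3.14, 3.14].

## Interface

Orientations are given as [roll, pitch, yaw] about the fixed x, y, z axes, in that order (R = Rz(yaw) Ry(pitch) Rx(roll)).
In Python, from plant import * gives the robot as it stands.
- The arm moves only by the tool send_rows, never from a script. Its arguments are lists of equal length, an entry for each row: "dp": the shift along the tool's x, y, z in cm, a list of three; "rotation": the turn, a rotation vector about the tool's x, y, z in rad, a list of three; "gripper": the finger opening in cm, from 0 to 8.54. A call has 1 to 20 rows; each row is the pose to reach, as a shift and turn from the pose measured when the call began, along the tool's axes at that moment; what a row does not reach only later rows make up. A row lasts 1/8 s, in which the tool goes at most 62.5 mm and 10.7 degrees, less where a joint would pass 70% of its speed; a pose out of reach is approached as far as the arm can. A call with a gripper value outside its range is refused whole. The fingers move at their own pace and stop on an object; "squeeze" is the grip in N (left out, the last holds). Time passes only in rows, so rows that repeat a pose let the fingers close. It gives the time, the measured TCP pose, the force and the opening at its end, in the units of the state.
- observe(): the state, without advancing time (a new reading comes with each control period).
- read_camera(name): name is "scene" or "top" or "wrist"; returns a dict with "pixels" (420x560x3 uint8, blue, green, red), "range_z" (420x560 float32, m along the optical axis (not along the pixel's ray), 0 where there is no reading), "vertical_fov" (degrees; the focal length in pixels is half the picture's height over the tangent of half this angle, whatever the lens; pixels are square), "cx", "cy" (the principal point, pixels), "dist_coeffs" ([k1, k2, p1, p2, k3] as OpenCV has them; the pictures are not rectified), "eye" and "attitude" of the camera in the world; the wrist camera has in their place "hand_eye" (4x4, takes a point from camera to tool coordinates, whose origin is the TCP and whose axes are the flange's). Camera axes: x right, y down, z forward; pixel columns grow to the right and rows downward; lengths in m; the calibration is good to about 2 mm. A picture is of the moment at which its call begins: read the wrist's pose just before it.
- close_job(): hands the job in, once; it reports no verdict.
Trained networks look in a picture, given as the dict that the camera call returned (one of the last four; its "shot" number tells which), for a name from the list of things; names that differ only in an ending like _2 or _b are one class to them, and where a whole thing is asked for, a point or a joint stands for the part that bears it (a point fixed in the world has none). Each returns a list of dicts, best first, with "p" (0 to 1); they miss things now and then, are a little off and sometimes report something else, mostly with a low value. They report only what shows in the picture. A call takes as long as a camera call. They do not tell look-alikes from the thing itself.
- search_frame(picture, label): "extent" ([centre column, centre row, width, height] in pixels, round what is visible of it).
- trace(picture, label): "region" (420x560 bool, what is visible of it) and "extent" ([centre column, centre row, width, height] in pixels, round what is visible of it).
The state is a dict: "time": time; "joint_positions": joint angles; "joint_vel": joint speeds; "tau": joint torques, N m; "eef_pos": TCP position; "ee_rot": TCP orientation; "wrist_force": force on the tool from outside, world axes, zero at the start; "ft_torque": the same for the moment, N m; "width": opening from 0.0 (shut) to 1.0 (fully open).
Only numpy, scipy, OpenCV 4.12 (cv2) and the standard library are available. Lean on these libraries where they do the work, as an engineer would, in place of code of your own. Each camera call takes 0.05 s, during which the arm holds its last target.

## Task

Lay the loose brown fibreboard blank on top of the two already in the feeder's magazine and let go of it, then press down on it so that you feel it lie flat on the stack. Then push the flywheel's handle clockwise (seen from above) through exactly one revolution, stopping with the handle back at the fixed pointer and not running on into a second stroke, so that just the bottom blank is fed out into the tray. Leave the other things on the bench where they are.

Things in the scene. Friction and masses are not known exactly. Their poses are not given: they have to be found in the camera images.
- feeder: hand-cranked magazine feeder, fixed on the bench: dark wooden base 210 x 385 x 18 mm. Origin: centre of its underside; x across, y along the feed (blanks leave to +y), z up. From -y to +y: flywheel (axis at y = -90 mm), magazine (centre y = 70 mm), out tray. A pusher under the stack, driven by the flywheel, goes out 70 mm and back once a revolution
- wheel_axis (a point): point on the flywheel's upright axis, at the height of the rim's top (66 mm above the bench). The flywheel is a level blue steel disc 156 mm across, its top 60 mm (rim 66 mm, hub 68 mm) above the bench
- flywheel (a joint): flywheel angle in rad: 0 at the start, with the handle at the fixed pointer (on the feeder's -x side of the axis); grows clockwise seen from above; one revolution is 6.283. A stop keeps it from going below 0; it can go up to 1 rad too far, which begins a second stroke. Drag of 2 to 3 N at the handle: it stays where it is left and hardly coasts
- handle (a point): middle of the upright wooden crank handle on the flywheel: fixed cylinder 22 mm in diameter, 58 mm from the wheel axis, standing from 60 to 112 mm above the bench; this point is 89 mm above the bench
- magazine (a point): centre of the magazine's floor, 30 mm above the bench, axes as the feeder. Well 95 mm (x) by 55 mm (y): 2.5 mm of play each side. Walls at the x ends and corner posts leave a 63 mm wide gap in the middle of both y sides for the fingers; they are straight to 38 mm above the floor, then flare out 8 mm up to 52 mm. The two blanks in it reach 24 mm above the floor
- pointer (a point): tip of the fixed pointer, a 12 mm square steel post just outside the rim, 66 mm above the bench, on the feeder's -x side of the axis; it does not turn
- tray (a point): centre of the floor of the out tray (22 mm above the bench), 107 mm (x, inside) by 75 mm (y), axes as the feeder; low aluminium rims up to 38 mm above the bench
- loose_blank: the brown fibreboard blank that lies flat on the bench: a plain rectangle 90 mm (its x) by 50 mm (its y) by 12 mm thick (z), 40 to 85 g; origin at its centre. It goes into the magazine with its 90 mm along the feeder's x, either way round
- upper_blank: same brown fibreboard blank, the upper of the two in the magazine; origin at its centre, 18 mm above the magazine floor at the start
- lower_blank: same brown fibreboard blank, the bottom one in the magazine, the one to be fed out; origin at its centre
- sanding_block: bystander: cork sanding block 110 x 65 x 33 mm; origin under its centre
- offcut: bystander: narrow brown fibreboard strip 160 x 24 x 12 mm; origin under its centre
- glue_jar: bystander: closed jar 68 mm in diameter, 85 mm high; origin under its centre
- screwdriver: bystander: screwdriver lying on the bench along its x
- screw_tin: bystander: open steel tin 80 mm in diameter, 50 mm high; origin under its centre
- try_square: bystander: try square, wooden stock 120 mm, steel blade 190 mm; origin under the stock's centre
Not all that is in view belongs to the job. Leave any green or purple look-alike of the loose_blank alone.

How it is judged:
On the way, in this order (a step that is already met when the one before it is completed fails the run):
1. the loose blank is laid on the stack in the magazine and let go (horizontal distance between loose_blank and magazine below 0.012 m and z of loose_blank in the frame of magazine below 0.046 m and contact force between the fingers and loose_blank below 0.2 N), for 0.15 s.
2. the blank is pressed down with at least 3 N on the blank below, lying flat (contact force between loose_blank and upper_blank above 3 N and horizontal distance between loose_blank and magazine below 0.007 m and z of loose_blank in the frame of magazine between 0.026 and 0.034 m and angle between loose_blank's own z axis and vertical below 0.06 rad), for 0.1 s.
3. the flywheel is turned past half a revolution (value of joint flywheel above 3.2 rad).
At the end, for the whole second after the job is handed in: Flywheel still, within 0.15 rad of one full revolution; bottom blank flat in the out tray, within 30 mm of its centre; the other two flat in the magazine (7 mm sideways, 4 mm in height, 0.06 rad), the new one on top; all at rest (value of joint flywheel between 6.133 and 6.433 rad and velocity of joint flywheel between -0.05 and 0.05 rad/s and horizontal distance between each of upper_blank, loose_blank and magazine below 0.007 m and z of upper_blank in the frame of magazine between 0.002 and 0.01 m and angle between each of upper_blank, loose_blank's own z axis and vertical below 0.06 rad and z of loose_blank in the frame of magazine between 0.014 and 0.022 m and horizontal distance between lower_blank and tray below 0.03 m and z of lower_blank in the frame of tray below 0.012 m and angle between lower_blank's own z axis and vertical below 0.1 rad and linear speed of each of loose_blank, upper_blank, lower_blank below 0.02 m/s); the robot touches nothing.
It fails at once if the flywheel is turned more than 0.3 rad (17 degrees) past one revolution (value of joint flywheel above 6.583 rad).
It fails at once if a bystander is moved more than 30 mm (distance of any of sanding_block, offcut, glue_jar, screwdriver, screw_tin, try_square from where it was at the start of the episode above 0.03 m).
It also fails if it takes over 70 s, if anything falls off the work surface, if the arm or the gripper's body presses on something with over 40 N, if the wrist force passes 120 N, or if a joint passes its speed limit or range.

## Working session

There is one attempt and no reset: what is moved stays moved. The work goes in short steps, Python scripts to look and compute and a tool call to move; the robot and the scene stay as the last step left them, time stands still between calls to the robot, and variables do not carry over. Pictures are saved under pics/ and viewed, and the job is handed in when it is done.

Besides the shell and the picture viewer there is one more tool, called after "Call:" as name(argument=value, ...) on one line, values as JSON. send_rows: Moves the arm, as the interface text tells. Its arguments: {"type":"object","properties":{"dp":{"type":"array","items":{"type":"array","items":{"type":"number"}}},"rotation":{"type":"array","items":{"type":"array","items":{"type":"number"}}},"gripper":{"type":"array","items":{"type":"number"}},"squeeze":{"type":"number"}},"required":["dp","rotation","gripper"]}

```bash
ls; mkdir -p pics; cat > h.py <<'E'
from plant import *
import numpy as np, cv2
from scipy.spatial.transform import Rotation as R
def K(p):
    f=p["pixels"].shape[0]/2/np.tan(np.radians(p["vertical_fov"])/2)
    return np.array([[f,0,p["cx"]],[0,f,p["cy"]],[0,0,1]])
def campose(p,st=None):
    if "hand_eye" in p:
        T=np.eye(4);T[:3,:3]=R.from_euler('xyz',st["ee_rot"]).as_matrix();T[:3,3]=st["eef_pos"]
        return T@np.array(p["hand_eye"])
    T=np.eye(4);a=np.array(p["attitude"])
    T[:3,:3]=a if a.shape==(3,3) else R.from_euler('xyz',a).as_matrix()
    T[:3,3]=p["eye"];return T
def cloud(p,st=None):
    k=K(p);h,w=p["range_z"].shape
    u,v=np.meshgrid(np.arange(w),np.arange(h))
    n=cv2.undistortPoints(np.stack([u.ravel(),v.ravel()],1).astype(np.float64)[:,None],k,np.array(p["dist_coeffs"],float))[:,0]
    z=p["range_z"].ravel();P=np.c_[n*z[:,None],z]
    T=campose(p,st);W=P@T[:3,:3].T+T[:3,3];W[z<=0]=np.nan
    return W.reshape(h,w,3)
E
python3 - <<'E'
from h import *
st=observe();print(st)
for n in("scene","top","wrist"):
    st=observe();p=read_camera(n);cv2.imwrite(f"pics/{n}0.png",p["pixels"])
    print(n,{k:v for k,v in p.items() if k not in("pixels","range_z")})
    W=cloud(p,st);np.save(f"{n}0.npy",W)
    for l in("loose_blank","handle","pointer","feeder","magazine","tray"):
        try:
            for d in search_frame(p,l)[:3]:
                c=d["extent"];print(l,round(d["p"],2),np.round(c,0),np.round(W[int(min(c[1],419)),int(min(c[0],559))],3))
        except Exception as e: print(l,e)
E
```

```text
pics
{'time': 0.0, 'joint_positions': array([-1.55242799e+00,  3.13433064e-01,  1.49842520e+00,  1.30626283e-05,
        1.33100386e+00, -2.23421434e-01]), 'joint_vel': array([-0.00030772, -0.00027415,  0.00038785,  0.00036605, -0.00023286,
        0.00069073]), 'tau': array([ 2.77058298e-04, -4.12273729e+01, -2.59743261e+01, -1.87576857e-04,
        4.18272335e-03,  1.35481147e-05]), 'eef_pos': array([ 0.12568181, -0.50943982,  0.20424824]), 'ee_rot': array([-3.14035754e+00, -2.93643863e-04,  2.41786479e-01]), 'wrist_force': array([-0.40565137,  0.64609092,  0.09157401]), 'ft_torque': array([ 0.01942692, -0.0180368 ,  0.0114393 ]), 'width': 1.0010421931978553}
scene {'vertical_fov': 54.40502812609214, 'cx': 283.9749743512067, 'cy': 213.56761533794548, 'dist_coeffs': array([-0.01383193,  0.        ,  0.        ,  0.        ,  0.        ]), 'eye': array([ 1.06852949, -0.45895823,  0.95846432]), 'attitude': array([-2.44967903,  0.00924788,  0.91448038]), 'shot': 1}
loose_blank 0.95 [165. 354.  44.  39.] [ 0.606 -0.472  0.007]
loose_blank 0.94 [147. 284.  17.  30.] [ 0.409 -0.419  0.014
[... 1123 characters left out ...]
59 [260. 192. 111.  70.] [0.558 0.032 0.034]
tray 0.63 [263. 191. 113.  75.] [0.558 0.021 0.039]
wrist {'vertical_fov': 64.55611259787497, 'cx': 283.0761148121942, 'cy': 211.22812658261125, 'dist_coeffs': array([0.02318274, 0.        , 0.        , 0.        , 0.        ]), 'hand_eye': array([[-2.55917478e-04, -9.46092797e-01, -3.23895590e-01,
         8.29845773e-02],
       [ 9.99999823e-01, -6.83257992e-05, -5.90544892e-04,
        -1.54642015e-04],
       [ 5.36579844e-04, -3.23895684e-01,  9.46092648e-01,
        -1.69664675e-01],
       [ 0.00000000e+00,  0.00000000e+00,  0.00000000e+00,
         1.00000000e+00]]), 'shot': 3}
loose_blank 0.95 [335.  37. 100.  74.] [ 0.272 -0.525  0.014]
```

```bash
python3 -c "
import cv2
a=cv2.imread('pics/top0.png')[130:330,130:470]
cv2.imwrite('pics/top0z.png',cv2.resize(a,None,fx=2.3,fy=2.3,interpolation=3))"
```

```text
(no output)
```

View pics/scene0.png

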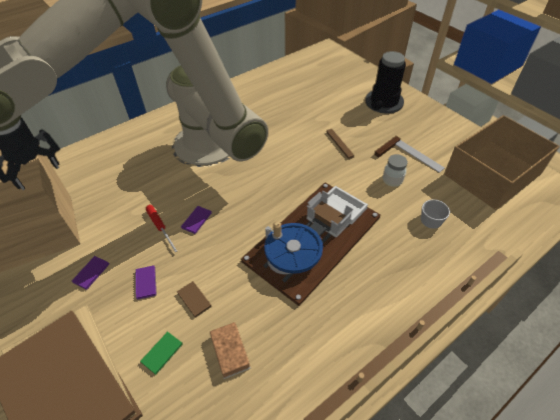

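View pics/wrist0.png

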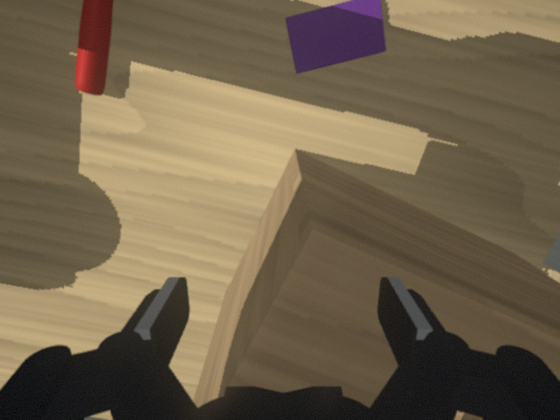

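View pics/top0z.png

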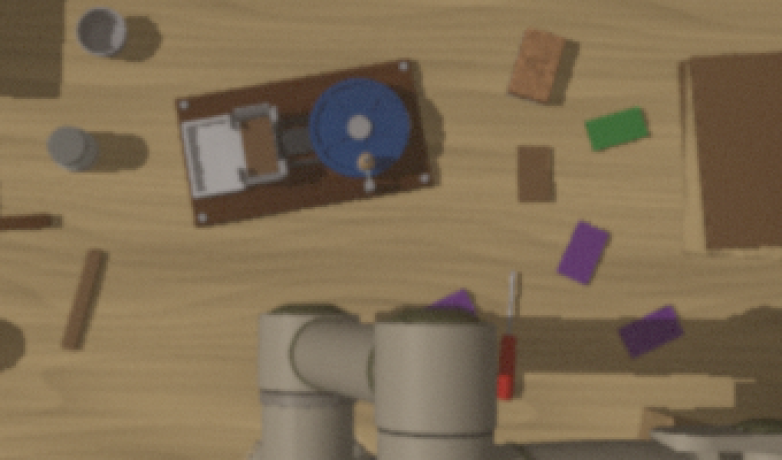

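Brown blank is near (0.515,-0.347) (top zoom 536,173). The handle is next to the pointer, on the robot side of the wheel.

```bash
python3 - <<'E'
from h import *
for n in("scene","top"):
    im=cv2.imread(f"pics/{n}0.png");W=np.load(f"{n}0.npy")
    x,y,z=W[...,0],W[...,1],W[...,2]
    hsv=cv2.cvtColor(im,cv2.COLOR_BGR2HSV)
    m=(abs(x-.515)<.06)&(abs(y+.347)<.045)&(hsv[...,2]<130)&(z<.03)
    m=cv2.morphologyEx(m.astype(np.uint8),cv2.MORPH_OPEN,np.ones((3,3)))
    P=W[m>0];print(n,"blank",len(P),cv2.minAreaRect(P[:,:2].astype(np.float32)*1000),np.nanmedian(P[:,2]),P.mean(0))
    b=(hsv[...,0]>100)&(hsv[...,0]<125)&(hsv[...,1]>120)&(abs(x-.58)<.12)&(abs(y+.06)<.13)&(z>.045)&(z<.09)
    P=W[b];print("wheel",len(P),cv2.minEnclosingCircle(P[:,:2].astype(np.float32)*1000),np.nanmedian(P[:,2]))
    B=(abs(x-.55)<.25)&(abs(y-.02)<.25)&(z>.010)&(hsv[...,2]<110)&(z<.12)
    B=cv2.morphologyEx(B.astype(np.uint8),cv2.MORPH_OPEN,np.ones((3,3)))
    k,lab,s,c=cv2.connectedComponentsWithStats(B);i=1+np.argmax(s[1:,4]);P=W[lab==i]
    print("base",len(P),cv2.minAreaRect(P[:,:2].astype(np.float32)*1000))
E
```

```text
scene blank 723 ((522.6534423828125, -348.7641906738281), (90.6816635131836, 58.893714904785156), 2.2671289443969727) 0.010545848772908761 [ 0.52419749 -0.34899882  0.00898332]
wheel 1968 ((578.2200317382812, -62.56732177734375), 78.65064239501953) 0.06056092853404371
base 4825 ((561.6170654296875, 25.0494384765625), (209.54190063476562, 384.6813049316406), 11.629136085510254)
top blank 400 ((519.3372192382812, -346.59930419921875), (90.44081115722656, 61.55637741088867), 1.6274569034576416) 0.01166814692183793 [ 0.51819857 -0.34514468  0.01080581]
wheel 123 ((571.4259643554688, -55.11503219604492), 65.29367065429688) 0.06019547338618736
base 4720 ((560.099365234375, 26.207366943359375), (209.76016235351562, 383.9254455566406), 11.574590682983398)
```

```bash
cat >> h.py <<'E'
def plan(target,yaw,st=None):
    """print dp (cm) and rotvec to reach target, tool down"""
    st=st or observe();Rc=R.from_euler('xyz',st["ee_rot"])
    d=Rc.inv().apply(np.array(target)-st["eef_pos"])*100
    Rt=R.from_euler('xyz',[np.pi,0,yaw])
    print("dp",np.round(d,2),"rot",np.round((Rc.inv()*Rt).as_rotvec(),3))
E
python3 - <<'E'
from h import *
plan([.495,-.347,.20],.03)
E
```

```text
dp [39.75 -6.96  0.48] rot [-0.    -0.     0.212]
```

Call:
send_rows(dp=[[5,-0.9,0],[10,-1.8,0],[15,-2.6,0],[20,-3.5,0],[25,-4.4,0],[30,-5.3,0],[35,-6.1,0.2],[39.7,-7,0.5],[39.7,-7,0.5],[39.7,-7,0.5]], rotation=[[0,0,0.03],[0,0,0.05],[0,0,0.08],[0,0,0.1],[0,0,0.13],[0,0,0.16],[0,0,0.19],[0,0,0.212],[0,0,0.212],[0,0,0.212]], gripper=[8.5,8.5,8.5,8.5,8.5,8.5,8.5,8.5,8.5,8.5], squeeze=30)

```text
time: 2.3
eef_pos: [0.494, -0.347, 0.1997]
ee_rot: [-3.142, 0.0, 0.03]
wrist_force: [0.2, -0.5, -0.3]
width: 0.994
```

```bash
python3 - <<'E'
from h import *
st=observe();p=read_camera("wrist");print(st["eef_pos"],st["ee_rot"],st["joint_positions"])
W=cloud(p,st);cv2.imwrite("pics/w1.png",p["pixels"])
for d in trace(p,"loose_blank")[:3]:
    m=d["region"].astype(bool)&np.isfinite(W[...,2]);P=W[m];P=P[(P[:,2]>.008)&(P[:,2]<.02)]
    print(d["p"],d["extent"],cv2.minAreaRect(P[:,:2].astype(np.float32)*1000),np.median(P[:,2]),p["pixels"][m].mean(0))
E
```

```text
[ 0.49396744 -0.34695197  0.19970601] [-3.14158707e+00  4.25723609e-04  2.99164128e-02] [-8.06049090e-01  4.92418279e-01  1.25061532e+00 -3.16791937e-04
  1.39884864e+00  7.34885074e-01]
0.92 [342.2, 257.6, 73.2, 75.5] ((394.8675231933594, -419.73016357421875), (50.57879638671875, 90.23754119873047), 66.21437072753906) 0.012424342868970234 [118.06839855  62.80466952  98.79316014]
0.9 [194.7, 316.9, 27.3, 44.7] ((298.7037353515625, -241.30279541015625), (29.48822593688965, 58.535987854003906), 75.33468627929688) 0.012160755223614983 [89.91756272 47.6218638  75.18996416]
0.89 [409.3, 342.0, 76.2, 58.2] ((275.016845703125, -525.1401977539062), (51.38359832763672, 90.19782257080078), 26.01470947265625) 0.012235340358516283 [82.6119403  47.58848614 72.08955224]
```

View pics/w1.png

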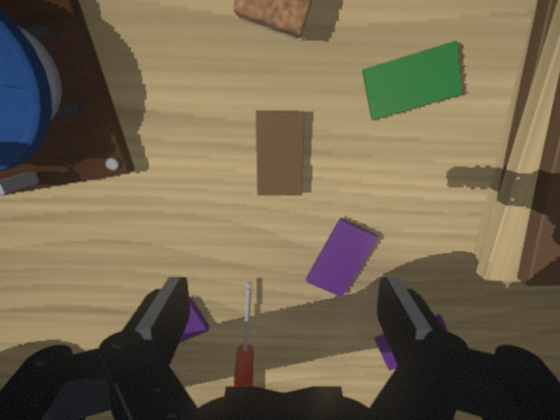

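Brown blank is at pixel (280,153), spanning columns 256-304 and rows 111-195. The networks ranked the purple ones higher, so I'll segment the brown one by position and colour.

```bash
python3 - <<'E'
from h import *
st=observe();p=read_camera("wrist")
W=cloud(p,st)
m=np.zeros((420,560),bool);m[100:205,245:315]=1
g=p["pixels"].max(2)<125
m&=g&(W[...,2]>.008)&(W[...,2]<.018)
P=W[m];print(len(P),cv2.minAreaRect(P[:,:2].astype(np.float32)*1000),P.mean(0))
for d in search_frame(p,"loose_blank"):print(d["p"],d["extent"])
plan([.519,-.3475,.10],.0)
E
```

```text
3874 ((518.8612060546875, -342.49346923828125), (89.7888412475586, 49.959075927734375), 1.3783454895019531) [ 0.52055472 -0.34243842  0.01261051]
0.92 [279.3, 154.7, 49.6, 86.6]
0.8 [410.9, 341.7, 74.7, 58.8]
0.77 [410.5, 80.2, 98.2, 76.6]
0.65 [194.8, 318.1, 26.4, 41.8]
0.56 [344.0, 256.6, 74.4, 78.4]
dp [ 2.53  0.08 10.01] rot [ 0.    -0.     0.028]
```

```bash
python3 - <<'E'
from h import *
plan([.519,-.3425,.002],.024)
E
```

```text
dp [ 2.55 -0.42 19.81] rot [ 0.    -0.     0.004]
```

Call:
send_rows(dp=[[2.5,-0.4,4],[2.55,-0.42,9],[2.55,-0.42,14],[2.55,-0.42,17],[2.55,-0.42,18.5],[2.55,-0.42,19.3],[2.55,-0.42,19.75],[2.55,-0.42,19.75],[2.55,-0.42,19.75]], rotation=[[0,0,0.005],[0,0,0.005],[0,0,0.005],[0,0,0.005],[0,0,0.005],[0,0,0.005],[0,0,0.005],[0,0,0.005],[0,0,0.005]], gripper=[8.5,8.5,8.5,8.5,8.5,8.5,8.5,8.5,8.5])

```text
time: 3.62
eef_pos: [0.5193, -0.3428, 0.0033]
ee_rot: [3.14, -0.001, 0.023]
wrist_force: [-0.1, -1.6, -0.0]
width: 0.996
```

Call:
send_rows(dp=[[0,0,0],[0,0,0],[0,0,0],[0,0,0],[0,0,0],[0,0,0]], rotation=[[0,0,0],[0,0,0],[0,0,0],[0,0,0],[0,0,0],[0,0,0]], gripper=[6.5,5.5,4.5,4.5,4.5,4.5], squeeze=30)

```text
time: 4.38
eef_pos: [0.5193, -0.3428, 0.0033]
ee_rot: [3.14, -0.001, 0.023]
wrist_force: [-0.3, 0.1, 0.8]
width: 0.522
```

```bash
python3 - <<'E'
from h import *
st=observe();print(st["eef_pos"],st["width"]*85.4,st["wrist_force"])
p=read_camera("wrist");cv2.imwrite("pics/w2.png",p["pixels"])
E
```

```text
[ 0.5193364  -0.34281963  0.00331698] 44.545944323227985 [-0.28342765  0.13285526  0.78896657]
```

View pics/w2.png

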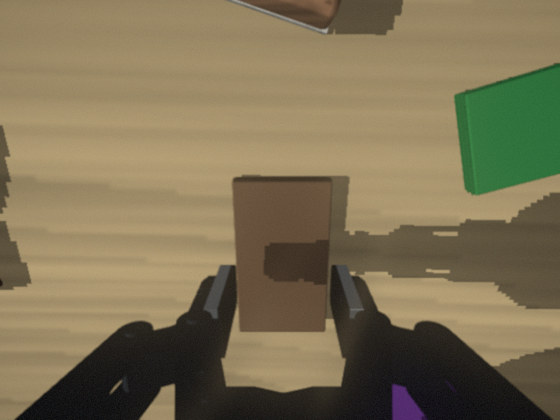

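Call:
send_rows(dp=[[0,0,0],[0,0,0],[0,0,0],[0,0,0.3],[0,0,0.5],[0,0,0.5]], rotation=[[0,0,0],[0,0,0],[0,0,0],[0,0,0],[0,0,0],[0,0,0]], gripper=[6.5,6.5,6.5,6.5,6.5,6.5], squeeze=30)

```text
time: 5.18
eef_pos: [0.5192, -0.3427, -0.002]
ee_rot: [3.141, -0.001, 0.023]
wrist_force: [-0.4, 0.2, -0.9]
width: 0.76
```

Call:
send_rows(dp=[[0,0,0],[0,0,0],[0,0,0],[0,0,0],[0,0,0],[0,0,0]], rotation=[[0,0,0],[0,0,0],[0,0,0],[0,0,0],[0,0,0],[0,0,0]], gripper=[5.5,4.5,4.5,4.2,4.2,4.2], squeeze=30)

```text
time: 5.92
eef_pos: [0.5192, -0.3427, -0.002]
ee_rot: [3.141, -0.001, 0.023]
wrist_force: [-0.4, -0.2, -0.9]
width: 0.493
```

```bash
python3 - <<'E'
from h import *
st=observe();print(st["eef_pos"],st["width"]*85.4,st["wrist_force"])
p=read_camera("wrist");cv2.imwrite("pics/w3.png",p["pixels"])
W=cloud(p,st)
for c in range(215,360,6): print(c,np.round(W[275,c]*1000,0),np.round(W[300,c]*1000,0))
E
```

```text
[ 0.51924373 -0.34270261 -0.00198604] 42.066714905363476 [-0.40257955 -0.22129527 -0.94417787]
215 [ 525. -312.   34.] [ 529. -317.   60.]
221 [ 529. -315.   40.] [ 529. -319.   59.]
227 [ 529. -318.   41.] [ 529. -321.   59.]
233 [ 529. -321.   40.] [ 520. -321.   46.]
239 [ 523. -322.   29.] [ 510. -322.   30.]
245 [ 513. -323.   13.] [ 497. -322.   12.]
251 [ 513. -326.   12.] [ 498. -326.   13.]
257 [ 513. -329.   13.] [ 498. -329.   12.]
263 [ 513. -332.   12.] [ 497. -332.   11.]
269 [ 513. -335.   12.] [ 498. -335.   13.]
275 [ 513. -338.   12.] [ 498. -339.   13.]
281 [ 514. -342.   13.] [ 498. -342.   13.]
287 [ 514. -345.   13.] [ 498. -345.   12.]
293 [ 514. -348.   13.] [ 498. -348.   12.]
299 [ 513. -351.   12.] [ 498. -352.   12.]
305 [ 513. -354.   12.] [ 499. -355.   13.]
311 [ 514. -357.   13.] [ 498. -358.   11.]
317 [ 514. -361.   13.] [ 499. -361.   13.]
323 [ 515. -364.   14.] [ 500. -364.   14.]
329 [ 526. -363.   33.] [ 515. -364.   36.]
335 [ 530. -365.   41.] [ 524. -364.   50.]
341 [ 530. -367.   41.] [ 530. -364.   58.]
347 [ 530. -370.   40.] [ 530. -366.   60.]
353 [ 526. -374.   33.] [ 530. -369.   59.]
359 [ 508. -386.    1.] [ 526. -373.   53.]
```

View pics/w3.png

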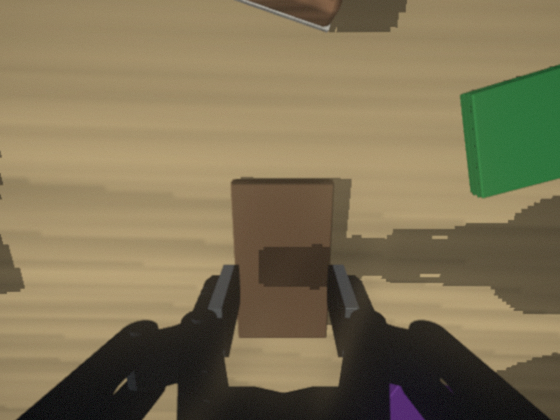

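```bash
python3 - <<'E'
from h import *
st=observe()
p=read_camera("wrist");W=cloud(p,st)
for r in range(255,300,3): print(r,[tuple(np.round(W[r,c]*1000,0).astype(int)) for c in (222,228,232,236,240)])
m=(abs(W[...,1]+.343)<.06)&(W[...,0]<.54)&(W[...,0]>.50)&(W[...,2]<.06)&(W[...,2]>.016)
print(W[m][:,2].min(),m.sum())
cv2.imwrite("pics/w4.png",cv2.resize(p["pixels"][230:380,180:400],None,fx=3.5,fy=3.5,interpolation=0))
E
```

```text
255 [(np.int64(519), np.int64(-309), np.int64(1)), (np.int64(518), np.int64(-312), np.int64(0)), (np.int64(519), np.int64(-314), np.int64(1)), (np.int64(525), np.int64(-318), np.int64(13)), (np.int64(525), np.int64(-320), np.int64(13))]
258 [(np.int64(516), np.int64(-309), np.int64(0)), (np.int64(517), np.int64(-312), np.int64(1)), (np.int64(517), np.int64(-314), np.int64(1)), (np.int64(523), np.int64(-318), np.int64(13)), (np.int64(523), np.int64(-320), np.int64(12))]
261 [(np.int64(515), np.int64(-309), np.int64(1)), (np.int64(514), np.int64(-312), np.int64(0)), (np.int64(515), np.int64(-314), np.int64(1)), (np.int64(521), np.int64(-318), np.int64(12)), (np.int64(521), np.int64(-320), np.int64(13))]
264 [(np.int64(513), np.int64(-308), np.int64(0)), (np.int64(513), np.int64(-312), np.int64(0)), (np.int64(513), np.int64(-314), np.int64(1)), (np.int64(520), np.int64(-318), np.int64(13)), (np.int64(520), np.int64(-320), np.int64(13))]
267 [(np.int64(528), np.int64(-315), np.int64(33)), (np.int64(529), np.int64(-317), np.int64(34)), (np.int64(529), np.int64(-319), np.int64(33)), (np.in
[... 1811 characters left out ...]
64(53)), (np.int64(529), np.int64(-320), np.int64(53)), (np.int64(526), np.int64(-321), np.int64(48)), (np.int64(519), np.int64(-321), np.int64(37)), (np.int64(513), np.int64(-322), np.int64(29))]
294 [(np.int64(529), np.int64(-319), np.int64(56)), (np.int64(529), np.int64(-321), np.int64(55)), (np.int64(524), np.int64(-321), np.int64(48)), (np.int64(517), np.int64(-321), np.int64(37)), (np.int64(501), np.int64(-320), np.int64(13))]
297 [(np.int64(529), np.int64(-319), np.int64(57)), (np.int64(529), np.int64(-321), np.int64(58)), (np.int64(523), np.int64(-321), np.int64(48)), (np.int64(516), np.int64(-321), np.int64(38)), (np.int64(499), np.int64(-320), np.int64(12))]
0.0255419764351468 3183
```

View pics/w4.png

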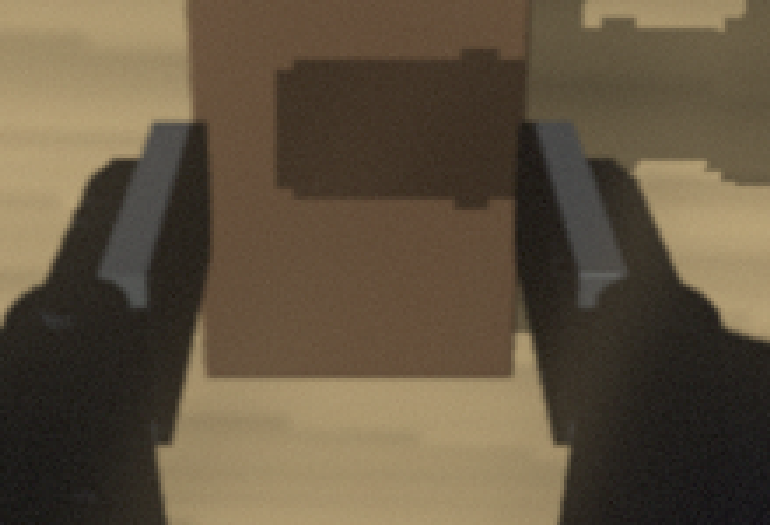

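Finger tips measure about 27-30 mm above the bench although TCP reads -2 mm, so they closed above the blank. I'll reopen and lower carefully, watching the force.

Call:
send_rows(dp=[[0,0,0],[0,0,0],[0,0,0],[0,0,0.4],[0,0,0.8],[0,0,1.2],[0,0,1.5],[0,0,1.5]], rotation=[[0,0,0],[0,0,0],[0,0,0],[0,0,0],[0,0,0],[0,0,0],[0,0,0],[0,0,0]], gripper=[6.5,6.5,6.5,6.5,6.5,6.5,6.5,6.5], squeeze=30)

```text
time: 7.02
eef_pos: [0.5191, -0.3426, -0.0173]
ee_rot: [3.141, -0.0, 0.023]
wrist_force: [-0.1, -0.4, -0.1]
width: 0.765
```

```bash
python3 - <<'E'
from h import *
st=observe();print(st["eef_pos"],st["width"]*85.4,st["wrist_force"],st["joint_positions"])
p=read_camera("wrist");W=cloud(p,st)
for n,M in (("L",W[...,1]>-.33),("R",W[...,1]<-.35)):
    m=M&(abs(W[...,1]+.343)<.06)&(W[...,0]<.54)&(W[...,0]>.50)&(W[...,2]<.06)&(W[...,2]>.003)
    m[:230]=0
    q=W[m]; q=q[(abs(q[:,2]-.012)>.003)];print(n,np.percentile(q[:,2],[0,1,5]),len(q))
cv2.imwrite("pics/w5.png",cv2.resize(p["pixels"][230:380,180:400],None,fx=3.5,fy=3.5,interpolation=0))
E
```

```text
[ 0.51913268 -0.34259395 -0.01729576] 65.29561737139369 [-0.0824514  -0.41228539 -0.06658124] [-7.71382338e-01  7.61830586e-01  1.40160010e+00 -8.79559778e-05
  9.77661007e-01  7.76019580e-01]
L [0.01570577 0.0179311  0.02150407] 2914
R [0.01527059 0.0179327  0.02161807] 2904
```

View pics/w5.png

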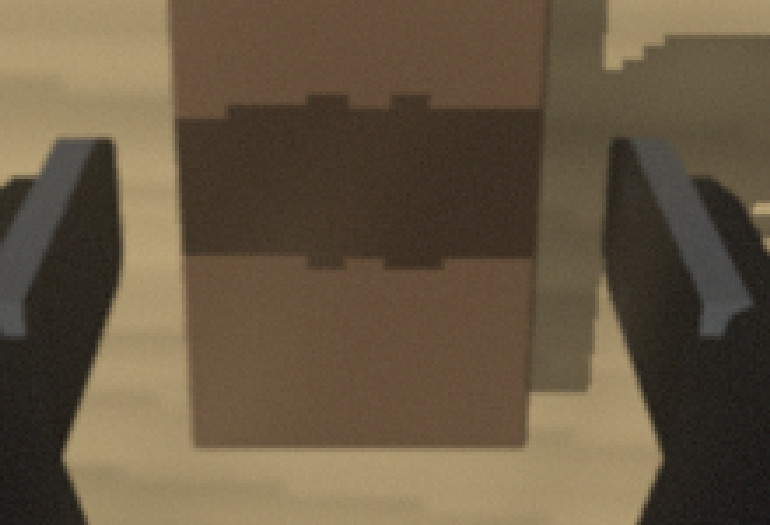

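Call:
send_rows(dp=[[0,0,0.3],[0,0,0.6],[0,0,0.85],[0,0,1.0],[0,0,1.0]], rotation=[[0,0,0],[0,0,0],[0,0,0],[0,0,0],[0,0,0]], gripper=[6.5,6.5,6.5,6.5,6.5])

```text
time: 7.7
eef_pos: [0.5192, -0.3427, -0.0272]
ee_rot: [3.141, -0.0, 0.023]
wrist_force: [0.3, 0.7, -0.1]
width: 0.758
```

Call:
send_rows(dp=[[0,0,0],[0,0,0],[0,0,0],[0,0,0],[0,0,0]], rotation=[[0,0,0],[0,0,0],[0,0,0],[0,0,0],[0,0,0]], gripper=[5.5,4.5,4.5,4.5,4.5], squeeze=30)

```text
time: 8.32
eef_pos: [0.5194, -0.3429, -0.0269]
ee_rot: [3.141, -0.001, 0.023]
wrist_force: [-0.8, 0.3, 4.8]
width: 0.574
```

```bash
python3 - <<'E'
from h import *
st=observe();print(st["eef_pos"],st["width"]*85.4,st["wrist_force"])
p=read_camera("wrist");W=cloud(p,st)
cv2.imwrite("pics/w6.png",cv2.resize(p["pixels"][200:400,150:430],None,fx=2.8,fy=2.8,interpolation=0))
E
```

```text
[ 0.51936127 -0.34285976 -0.02686688] 49.0554006874156 [-0.83192417  0.26390279  4.79482609]
```

View pics/w6.png

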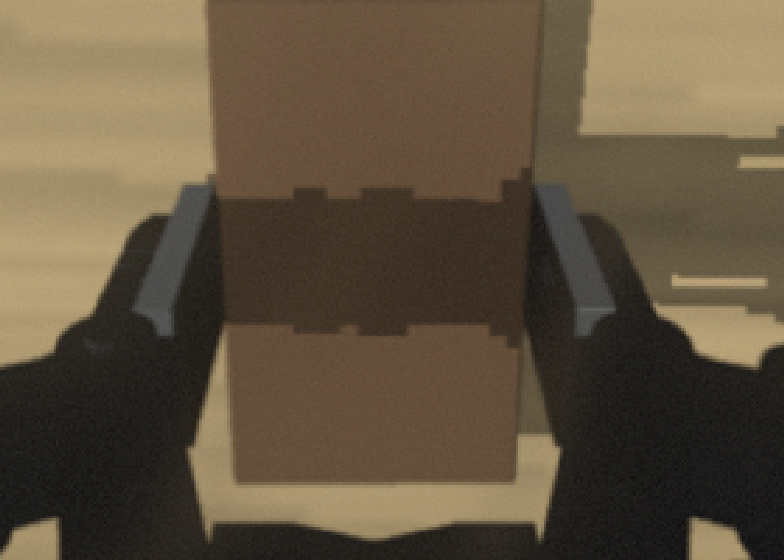

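Call:
send_rows(dp=[[0,0,0],[0,0,-0.3],[0,0,-0.3],[0,0,-0.3],[0,0,-0.3],[0,0,-0.3],[0,0,-0.3]], rotation=[[0,0,0],[0,0,0],[0,0,0],[0,0,0],[0,0,0],[0,0,0],[0,0,0]], gripper=[5.6,5.6,5.6,4.5,4.5,4.5,4.5])

```text
time: 9.25
eef_pos: [0.5195, -0.3429, -0.0237]
ee_rot: [3.14, -0.001, 0.023]
wrist_force: [-0.8, 1.7, 5.0]
width: 0.573
```

Call:
send_rows(dp=[[0,0,-0.5],[0,0,-2],[0,0,-5],[0,0,-10],[0,0,-15],[0,0,-15]], rotation=[[0,0,0],[0,0,0],[0,0,0],[0,0,0],[0,0,0],[0,0,0]], gripper=[4.5,4.5,4.5,4.5,4.5,4.5])

```text
time: 10.0
eef_pos: [0.5207, -0.344, 0.1315]
ee_rot: [3.134, -0.007, 0.024]
wrist_force: [-0.4, -0.7, -0.9]
width: 0.57
```

```bash
python3 - <<'E'
from h import *
st=observe();print(st["eef_pos"],st["ee_rot"],st["width"]*85.4,st["wrist_force"])
p=read_camera("wrist");W=cloud(p,st)
cv2.imwrite("pics/w7.png",p["pixels"])
# blank in hand: in tool coords
T=np.array(p["hand_eye"]);Rt=R.from_euler('xyz',st["ee_rot"])
L=Rt.inv().apply((W-st["eef_pos"]).reshape(-1,3)).reshape(W.shape)
px=p["pixels"]; m=(L[...,2]<-.005)&(L[...,2]>-.045)&(abs(L[...,1])<.035)&(abs(L[...,0])<.07)&(px[...,2]>50)&(px[...,2]>px[...,0]+10)
m=cv2.morphologyEx(m.astype(np.uint8),cv2.MORPH_OPEN,np.ones((3,3)))>0
q=L[m];print(len(q),cv2.minAreaRect(q[:,:2].astype(np.float32)*1000),np.percentile(q[:,2],[2,50,98]))
A=np.c_[q[:,:2],np.ones(len(q))];print(np.linalg.lstsq(A,q[:,2],rcond=None)[0])
E
```

```text
[ 0.5207414  -0.34404982  0.13152833] [ 3.13414161 -0.00721472  0.02361635] 48.69059083741957 [-0.35391595 -0.67998844 -0.9428211 ]
19275 ((-1.1341133117675781, 4.564731597900391), (90.76402282714844, 60.187744140625), 0.03233081474900246) [-0.03726955 -0.03607796 -0.0305123 ]
[ 0.0114881   0.00039991 -0.03594665]
```

View pics/w7.png

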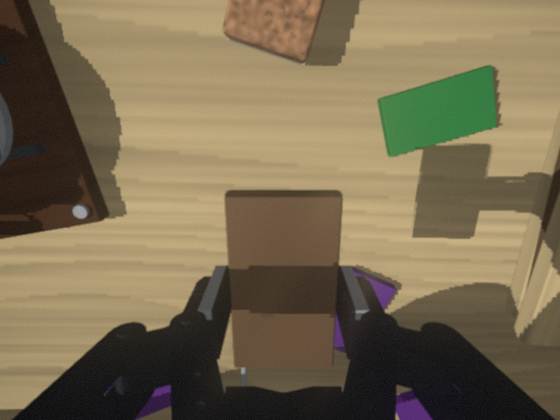

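```bash
python3 - <<'E'
from h import *
plan([.468,.078,.20],.203)
E
```

```text
dp [ -4.16 -42.2   -7.32] rot [ 0.004 -0.003 -0.18 ]
```

Call:
send_rows(dp=[[-0.3,-2,-2],[-0.7,-6,-5],[-1.2,-11,-7.3],[-1.8,-16.5,-7.3],[-2.4,-22,-7.3],[-3,-28,-7.3],[-3.6,-34,-7.3],[-4,-39,-7.3],[-4.2,-42.2,-7.3],[-4.2,-42.2,-7.3],[-4.2,-42.2,-7.3]], rotation=[[0,0,-0.02],[0,0,-0.04],[0,0,-0.06],[0,0,-0.08],[0,0,-0.1],[0,0,-0.12],[0,0,-0.14],[0,0,-0.16],[0.004,-0.003,-0.18],[0.004,-0.003,-0.18],[0.004,-0.003,-0.18]], gripper=[4.5,4.5,4.5,4.5,4.5,4.5,4.5,4.5,4.5,4.5,4.5])

```text
time: 11.42
eef_pos: [0.4674, 0.0774, 0.1992]
ee_rot: [3.141, 0.001, 0.203]
wrist_force: [-0.0, 0.7, -0.6]
width: 0.575
```

```bash
python3 - <<'E'
from h import *
st=observe();print(st["eef_pos"],st["ee_rot"],st["width"]*85.4,st["wrist_force"])
p=read_camera("wrist");W=cloud(p,st);np.save("w8.npy",W)
cv2.imwrite("pics/w8.png",p["pixels"])
E
```

```text
[0.46738408 0.07742572 0.19918295] [3.14133217e+00 9.18843100e-04 2.03058847e-01] 49.07121495565769 [-0.03633459  0.73244167 -0.5941186 ]
```

View pics/w8.png

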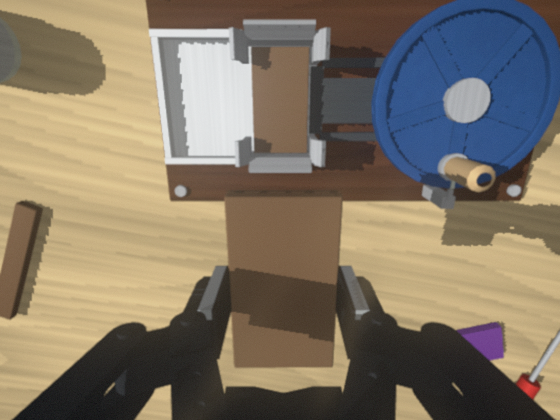

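The magazine is visible at pixel (280,98), with its upper blank spanning columns 252-308. The hub is at (467,100), the handle top at (482,178) and the pointer at (437,193).

```bash
python3 - <<'E'
from h import *
W=np.load("w8.npy");px=cv2.imread("pics/w8.png")
hsv=cv2.cvtColor(px,cv2.COLOR_BGR2HSV)
z=W[...,2]
m=np.zeros(z.shape,bool);m[30:185,235:330]=1
b=m&(abs(z-.054)<.004)&(hsv[...,1]>80)
q=W[b];r=cv2.minAreaRect(q[:,:2].astype(np.float32)*1000);print("upper",len(q),r,np.median(q[:,2]))
# wheel
hb=(hsv[...,0]>100)&(hsv[...,0]<125)&(hsv[...,1]>120)&(z>.05)&(z<.075)
q=W[hb];c=cv2.minEnclosingCircle(q[:,:2].astype(np.float32)*1000);print("wheel",c,q[:,2].min(),np.median(q[:,2]))
hubm=(z>.064)&(z<.073)&(hsv[...,1]<60);hubm[:, :440]=0;hubm[130:]=0
q=W[hubm];print("hub",len(q),cv2.minEnclosingCircle(q[:,:2].astype(np.float32)*1000))
hm=np.zeros(z.shape,bool);hm[150:195,435:500]=1
q=W[hm&(z>.108)&(z<.118)];print("handle top",len(q),cv2.minEnclosingCircle(q[:,:2].astype(np.float32)*1000),np.median(q[:,2]))
# base
B=(abs(z-.018)<.006)&(hsv[...,2]<100);
# magazine walls top
q=W[m&(z>.074)&(z<.09)];r=cv2.minAreaRect(q[:,:2].astype(np.float32)*1000);print("walls",len(q),r)
hp=np.zeros(z.shape,bool);hp[180:206,420:456]=1
q=W[hp&(z>.062)&(z<.072)];print("pointer",len(q),q.mean(0) if len(q) else 0)
E
```

```text
upper 4708 ((544.2013549804688, 95.97451782226562), (88.30953216552734, 47.47956085205078), 11.63394832611084) 0.05455905501869418
wheel ((576.5440673828125, -59.690303802490234), 78.13134002685547) 0.05239360610141386 0.06127379296407956
hub 1608 ((573.5593872070312, -89.35104370117188), 47.947566986083984)
handle top 407 ((520.123779296875, -71.52191162109375), 11.34765911102295) 0.11015415793414124
walls 2049 ((541.5108032226562, 95.44760131835938), (111.94256591796875, 78.21854400634766), 11.537424087524414)
pointer 442 [ 0.49775024 -0.06940882  0.06594091]
```

```bash
python3 - <<'E'
from h import *
plan([.5453,.0964,.075],.203)
E
```

```text
dp [ 8.02 -0.33 12.43] rot [ 0.     0.001 -0.001]
```

Call:
send_rows(dp=[[3,-0.1,2],[6,-0.2,5],[8,-0.3,8],[8,-0.33,11],[8,-0.33,12.4],[8,-0.33,12.4],[8,-0.33,12.4]], rotation=[[0,0,0],[0,0,0],[0,0,0],[0,0.001,0],[0,0.001,0],[0,0.001,0],[0,0.001,0]], gripper=[4.5,4.5,4.5,4.5,4.5,4.5,4.5])

```text
time: 12.35
eef_pos: [0.5458, 0.0961, 0.0765]
ee_rot: [3.141, -0.002, 0.202]
wrist_force: [0.8, 0.5, -0.9]
width: 0.572
```

```bash
python3 - <<'E'
from h import *
st=observe();print(st["eef_pos"],st["ee_rot"],st["width"]*85.4,st["wrist_force"])
p=read_camera("wrist");W=cloud(p,st);np.save("w9.npy",W)
cv2.imwrite("pics/w9.png",p["pixels"])
p=read_camera("scene");cv2.imwrite("pics/s9.png",cv2.resize(p["pixels"][150:330,200:420],None,fx=3,fy=3,interpolation=2))
plan([.5453,.0964,.034],.203)
E
```

```text
[0.54580565 0.09612369 0.07648405] [ 3.14081552e+00 -2.31617714e-03  2.01960063e-01] 48.82281000048726 [ 0.78151195  0.47083153 -0.89242361]
dp [-0.05 -0.02  4.24] rot [ 0.001 -0.002 -0.001]
```

View pics/w9.png

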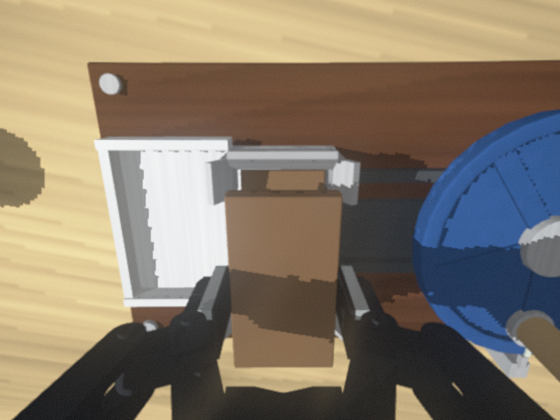

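View pics/s9.png

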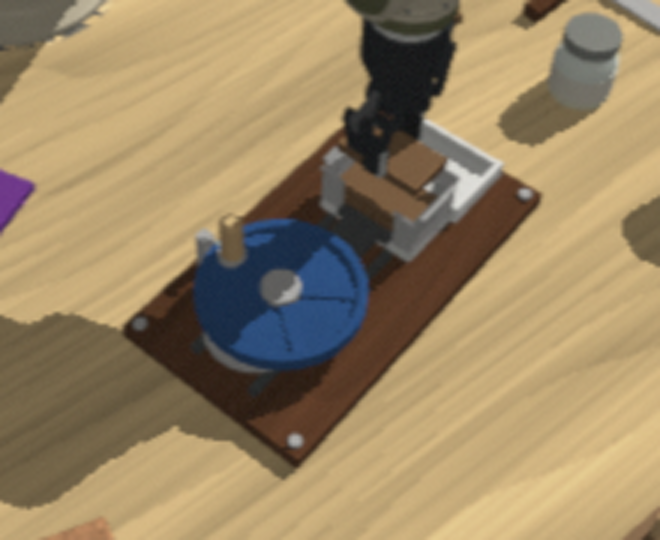

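```bash
python3 - <<'E'
from h import *
st=observe();W=np.load("w9.npy");L=R.from_euler('xyz',st["ee_rot"]).inv().apply((W-st["eef_pos"]).reshape(-1,3)).reshape(W.shape)
z=W[...,2]
for c in (250,280,310):
    print(c,[(r,*np.round(L[r,c]*1000).astype(int)[:2],int(round(z[r,c]*1000))) for r in range(140,200,4)])
for r in (155,160):print(r,[(c,*np.round(L[r,c]*1000).astype(int)[:2],int(round(z[r,c]*1000))) for c in range(215,350,6)])
print([(r,*np.round(L[r,283]*1000).astype(int)) for r in range(188,374,6)])
E
```

```text
250 [(140, np.int64(56), np.int64(-22), 20), (144, np.int64(53), np.int64(-22), 18), (148, np.int64(52), np.int64(-21), 30), (152, np.int64(57), np.int64(-16), 80), (156, np.int64(56), np.int64(-16), 83), (160, np.int64(54), np.int64(-17), 81), (164, np.int64(50), np.int64(-17), 76), (168, np.int64(47), np.int64(-18), 70), (172, np.int64(42), np.int64(-19), 54), (176, np.int64(39), np.int64(-20), 54), (180, np.int64(37), np.int64(-20), 55), (184, np.int64(35), np.int64(-20), 55), (188, np.int64(32), np.int64(-20), 55), (192, np.int64(44), np.int64(-14), 107), (196, np.int64(44), np.int64(-14), 111)]
280 [(140, np.int64(56), np.int64(-2), 18), (144, np.int64(53), np.int64(-2), 18), (148, np.int64(52), np.int64(-2), 29), (152, np.int64(57), np.int64(-2), 81), (156, np.int64(56), np.int64(-2), 82), (160, np.int64(53), np.int64(-2), 81), (164, np.int64(51), np.int64(-2), 77), (168, np.int64(47), np.int64(-2), 71), (172, np.int64(42), np.int64(-2), 55), (176, np.int64(39), np.int64(-2), 54), (180, np.int64(37), np.int64(-2), 54), (184, np.int64(35), np.int64(-2), 55), (188, np.int64(32), 
[... 3333 characters left out ...]
)), (290, np.int64(-1), np.int64(0), np.int64(-37)), (296, np.int64(-4), np.int64(0), np.int64(-36)), (302, np.int64(-7), np.int64(0), np.int64(-37)), (308, np.int64(-11), np.int64(0), np.int64(-36)), (314, np.int64(-14), np.int64(0), np.int64(-36)), (320, np.int64(-17), np.int64(0), np.int64(-37)), (326, np.int64(-21), np.int64(0), np.int64(-36)), (332, np.int64(-25), np.int64(0), np.int64(-36)), (338, np.int64(-28), np.int64(0), np.int64(-36)), (344, np.int64(-32), np.int64(0), np.int64(-35)), (350, np.int64(-35), np.int64(0), np.int64(-36)), (356, np.int64(-39), np.int64(0), np.int64(-36)), (362, np.int64(-43), np.int64(0), np.int64(-35)), (368, np.int64(-154), np.int64(0), np.int64(76))]
```

Call:
send_rows(dp=[[-0.15,-0.03,0.5],[-0.15,-0.03,1.5],[-0.15,-0.03,2.5],[-0.15,-0.03,3.3],[-0.15,-0.03,3.8],[-0.15,-0.03,4.1],[-0.15,-0.03,4.1]], rotation=[[0,-0.002,0],[0,-0.002,0],[0,-0.002,0],[0,-0.002,0],[0,-0.002,0],[0,-0.002,0],[0,-0.002,0]], gripper=[4.5,4.5,4.5,4.5,4.5,4.5,4.5])

```text
time: 13.32
eef_pos: [0.5443, 0.0963, 0.0354]
ee_rot: [3.141, -0.0, 0.202]
wrist_force: [0.4, 0.6, -0.3]
width: 0.571
```

Call:
send_rows(dp=[[0,0,0.1],[0,0,0.2],[0,0,0.3],[0,0,0.3]], rotation=[[0,0,0],[0,0,0],[0,0,0],[0,0,0]], gripper=[4.5,4.5,4.5,4.5])

```text
time: 13.82
eef_pos: [0.5443, 0.0963, 0.0323]
ee_rot: [3.141, -0.0, 0.202]
wrist_force: [-0.8, 0.5, -0.6]
width: 0.572
```

```bash
python3 - <<'E'
from h import *
st=observe();print(st["eef_pos"],st["ee_rot"],st["width"]*85.4,st["wrist_force"])
p=read_camera("wrist");W=cloud(p,st);np.save("w10.npy",W)
cv2.imwrite("pics/w10.png",p["pixels"])
L=R.from_euler('xyz',st["ee_rot"]).inv().apply((W-st["eef_pos"]).reshape(-1,3)).reshape(W.shape)
print([(r,*np.round(L[r,283]*1000).astype(int)[:1],int(W[r,283,2]*1000)) for r in range(150,374,8)])
E
```

```text
[0.54428616 0.09628579 0.03231083] [ 3.14087753e+00 -2.27524276e-04  2.02241595e-01] 48.88041157448692 [-0.77298056  0.48563173 -0.59813375]
[(150, np.int64(56), 17), (158, np.int64(54), 31), (166, np.int64(59), 80), (174, np.int64(56), 82), (182, np.int64(52), 76), (190, np.int64(44), 57), (198, np.int64(43), 68), (206, np.int64(40), 68), (214, np.int64(36), 69), (222, np.int64(33), 69), (230, np.int64(29), 68), (238, np.int64(25), 69), (246, np.int64(21), 68), (254, np.int64(17), 68), (262, np.int64(13), 68), (270, np.int64(10), 69), (278, np.int64(5), 68), (286, np.int64(2), 69), (294, np.int64(-3), 69), (302, np.int64(-8), 68), (310, np.int64(-12), 68), (318, np.int64(-17), 67), (326, np.int64(-21), 67), (334, np.int64(-25), 69), (342, np.int64(-31), 68), (350, np.int64(-35), 68), (358, np.int64(-40), 68), (366, np.int64(-46), 67)]
```

View pics/w10.png

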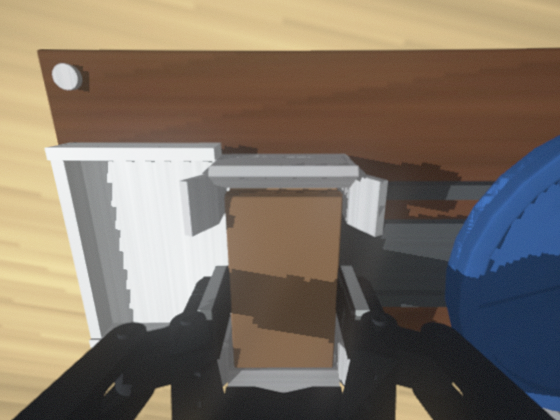

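Call:
send_rows(dp=[[0,0,0.1],[0,0,0.18],[0,0,0.22],[0,0,0.22]], rotation=[[0,0,0],[0,0,0],[0,0,0],[0,0,0]], gripper=[4.5,4.5,4.5,4.5])

```text
time: 14.38
eef_pos: [0.5443, 0.0963, 0.0303]
ee_rot: [3.141, -0.0, 0.202]
wrist_force: [-2.3, -0.9, 2.6]
width: 0.572
```

Call:
send_rows(dp=[[0,0,0],[0,0,0],[0,0,0],[0,0,0]], rotation=[[0,0,0],[0,0,0],[0,0,0],[0,0,0]], gripper=[5.2,5.7,6,6])

```text
time: 14.88
eef_pos: [0.5443, 0.0963, 0.0303]
ee_rot: [3.141, -0.0, 0.202]
wrist_force: [-0.1, 0.7, 0.5]
width: 0.7
```

```bash
python3 - <<'E'
from h import *
st=observe();print(st["eef_pos"],st["ee_rot"],st["width"]*85.4,st["wrist_force"])
p=read_camera("wrist");W=cloud(p,st)
cv2.imwrite("pics/w11.png",p["pixels"])
print([(r,int(W[r,283,2]*1000)) for r in range(182,374,8)])
E
```

```text
[0.54430686 0.09625267 0.03031733] [ 3.14078252e+00 -2.98933983e-04  2.02259710e-01] 59.75180198198338 [-0.08169662  0.74435348  0.48678798]
[(182, 76), (190, 56), (198, 66), (206, 66), (214, 66), (222, 65), (230, 66), (238, 66), (246, 66), (254, 67), (262, 67), (270, 65), (278, 65), (286, 65), (294, 67), (302, 67), (310, 66), (318, 66), (326, 64), (334, 67), (342, 66), (350, 66), (358, 66), (366, 65)]
```

View pics/w11.png

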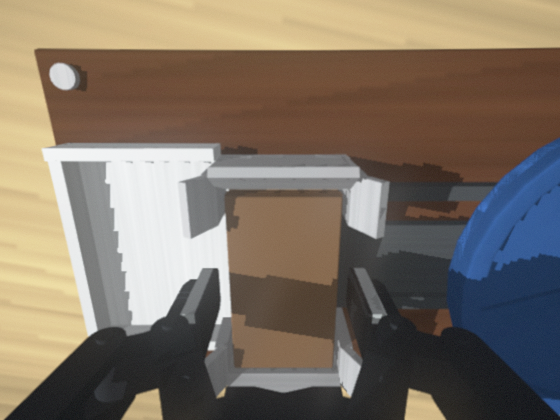

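Call:
send_rows(dp=[[0,0,-1],[0,0,-4],[0,0,-6],[0,0,-6],[0,0,-6],[0,0,-6],[0,0,-6],[0,0,-5],[0,0,-4],[0,0,-3.5],[0,0,-3.2]], rotation=[[0,0,0],[0,0,0],[0,0,0],[0,0,0],[0,0,0],[0,0,0],[0,0,0],[0,0,0],[0,0,0],[0,0,0],[0,0,0]], gripper=[6,6,3,0.5,0,0,0,0,0,0,0])

```text
time: 16.3
eef_pos: [0.5442, 0.0963, 0.0618]
ee_rot: [3.141, 0.0, 0.202]
wrist_force: [0.1, 0.0, -0.3]
width: 0.001
```

```bash
python3 - <<'E'
from h import *
st=observe();print(st["eef_pos"],st["width"]*85.4,st["wrist_force"])
p=read_camera("wrist");W=cloud(p,st)
cv2.imwrite("pics/w12.png",p["pixels"])
L=R.from_euler('xyz',st["ee_rot"]).inv().apply((W-st["eef_pos"]).reshape(-1,3)).reshape(W.shape)
for r in range(230,330,5): print(r,[(c,*np.round(L[r,c]*1000).astype(int)[[0,2]],) for c in (276,283,290)])
E
```

```text
[0.54416735 0.09626628 0.06184652] 0.06715372293970376 [ 0.06693316  0.0379785  -0.32589336]
230 [(276, np.int64(15), np.int64(-3)), (283, np.int64(16), np.int64(-6)), (290, np.int64(16), np.int64(-6))]
235 [(276, np.int64(-9223372036854775808), np.int64(-9223372036854775808)), (283, np.int64(13), np.int64(-5)), (290, np.int64(13), np.int64(-4))]
240 [(276, np.int64(10), np.int64(-4)), (283, np.int64(10), np.int64(-4)), (290, np.int64(10), np.int64(-5))]
245 [(276, np.int64(7), np.int64(-5)), (283, np.int64(7), np.int64(-4)), (290, np.int64(7), np.int64(-5))]
250 [(276, np.int64(4), np.int64(-4)), (283, np.int64(4), np.int64(-5)), (290, np.int64(4), np.int64(-5))]
255 [(276, np.int64(1), np.int64(-5)), (283, np.int64(1), np.int64(-4)), (290, np.int64(1), np.int64(-5))]
260 [(276, np.int64(-2), np.int64(-5)), (283, np.int64(-2), np.int64(-4)), (290, np.int64(-2), np.int64(-5))]
265 [(276, np.int64(10), np.int64(-33)), (283, np.int64(10), np.int64(-33)), (290, np.int64(10), np.int64(-33))]
270 [(276, np.int64(10), np.int64(-38)), (283, np.int64(10), np.int64(-38)), (290, np.int64(11), 
[... 611 characters left out ...]
t64(-61)), (283, np.int64(11), np.int64(-62)), (290, np.int64(10), np.int64(-61))]
305 [(276, np.int64(10), np.int64(-64)), (283, np.int64(10), np.int64(-65)), (290, np.int64(10), np.int64(-64))]
310 [(276, np.int64(8), np.int64(-65)), (283, np.int64(8), np.int64(-64)), (290, np.int64(8), np.int64(-64))]
315 [(276, np.int64(11), np.int64(-72)), (283, np.int64(6), np.int64(-65)), (290, np.int64(11), np.int64(-72))]
320 [(276, np.int64(11), np.int64(-74)), (283, np.int64(4), np.int64(-65)), (290, np.int64(11), np.int64(-74))]
325 [(276, np.int64(11), np.int64(-77)), (283, np.int64(2), np.int64(-65)), (290, np.int64(9), np.int64(-74))]<stdin>:6: RuntimeWarning: invalid value encountered in cast
```

View pics/w12.png

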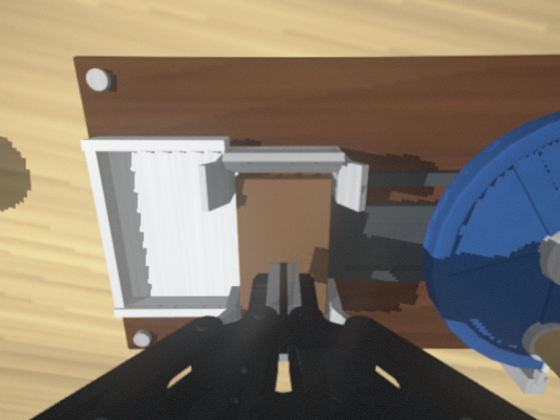

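Call:
send_rows(dp=[[0,0,0.5],[0,0,1],[0,0,1.4],[0,0,1.7],[0,0,1.9],[0,0,1.9]], rotation=[[0,0,0],[0,0,0],[0,0,0],[0,0,0],[0,0,0],[0,0,0]], gripper=[0,0,0,0,0,0])

```text
time: 17.1
eef_pos: [0.5441, 0.0963, 0.0426]
ee_rot: [3.141, 0.0, 0.202]
wrist_force: [0.2, 0.2, -0.3]
width: -0.0
```

Call:
send_rows(dp=[[0,0,0.15],[0,0,0.3],[0,0,0.4],[0,0,0.4]], rotation=[[0,0,0],[0,0,0],[0,0,0],[0,0,0]], gripper=[0,0,0,0])

```text
time: 17.6
eef_pos: [0.5441, 0.0963, 0.0395]
ee_rot: [3.141, 0.0, 0.202]
wrist_force: [-4.1, -0.3, 9.3]
width: 0.001
```

Call:
send_rows(dp=[[0,0,0.08],[0,0,0.08],[0,0,0.08]], rotation=[[0,0,0],[0,0,0],[0,0,0]], gripper=[0,0,0])

```text
time: 17.98
eef_pos: [0.5442, 0.0963, 0.0396]
ee_rot: [3.141, -0.0, 0.203]
wrist_force: [-4.4, -1.2, 9.0]
width: 0.003
```

Call:
send_rows(dp=[[0,0,-1],[0,0,-4],[0,0,-9],[0,0,-14],[0,0,-14],[0,0,-14]], rotation=[[0,0,0],[0,0,0],[0,0,0],[0,0,0],[0,0,0],[0,0,0]], gripper=[0,0,0,0,0,0])

```text
time: 18.73
eef_pos: [0.5438, 0.0964, 0.1791]
ee_rot: [3.141, 0.001, 0.203]
wrist_force: [-0.5, 0.3, 0.3]
width: -0.004
```

```bash
python3 - <<'E'
from h import *
st=observe();print(st["eef_pos"],st["joint_positions"],st["wrist_force"])
p=read_camera("wrist");W=cloud(p,st);px=p["pixels"];z=W[...,2]
cv2.imwrite("pics/w13.png",px)
hsv=cv2.cvtColor(px,cv2.COLOR_BGR2HSV)
b=(z>.058)&(z<.072)&(hsv[...,1]>80)&(hsv[...,0]<30)
q=W[b];q=q[np.hypot(q[:,0]-.544,q[:,1]-.096)<.06];print(len(q),cv2.minAreaRect(q[:,:2].astype(np.float32)*1000),np.median(q[:,2]))
A=np.c_[q[:,:2]-q[:,:2].mean(0),np.ones(len(q))];print(np.linalg.lstsq(A,q[:,2],rcond=None)[0])
plan([.520,-.0715,.15],.203-np.pi)
E
```

```text
[0.54377527 0.09643008 0.17911772] [-3.61833226e-02  3.93305699e-01  1.45328841e+00 -9.65156030e-04
  1.29546803e+00  1.33237183e+00] [-0.52455388  0.27649585  0.29140092]
5181 ((543.9080810546875, 95.96398162841797), (88.7431411743164, 48.5142707824707), 11.648906707763672) 0.06656315035819055
[-0.00291292  0.00071311  0.06652524]
dp [-5.68 15.97  2.87] rot [ 3.000e-03 -1.000e-03  3.141e+00]
```

View pics/w13.png

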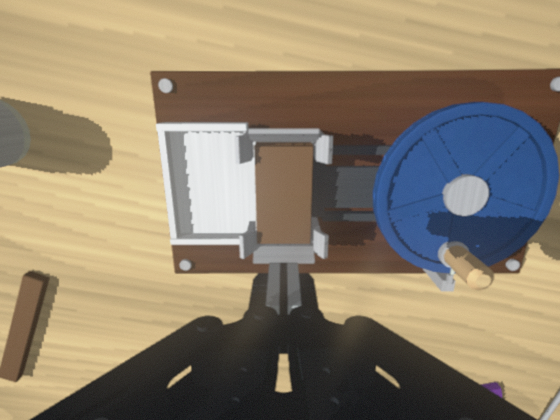

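Call:
send_rows(dp=[[0,0,0],[0,1,0],[-0.5,2,0],[-1,3,0],[-1.5,4,0],[-2,5,0],[-2.5,6,0],[-3,7,0],[-3.5,8,0],[-4,9,0],[-4.5,10,0],[-5,11,0],[-5.3,12,0],[-5.7,13,0],[-5.7,14,0],[-5.7,15,0],[-5.7,16,0],[-5.7,16,0],[-5.7,16,0],[-5.7,16,0]], rotation=[[0,0,-0.17],[0,0,-0.34],[0,0,-0.51],[0,0,-0.68],[0,0,-0.85],[0,0,-1.02],[0,0,-1.19],[0,0,-1.36],[0,0,-1.53],[0,0,-1.7],[0,0,-1.87],[0,0,-2.04],[0,0,-2.21],[0,0,-2.38],[0,0,-2.55],[0,0,-2.72],[0,0,-2.89],[0,0,-3.06],[0,0,-3.14],[0,0,-3.14]], gripper=[1,2,3,4,4.5,4.5,4.5,4.5,4.5,4.5,4.5,4.5,4.5,4.5,4.5,4.5,4.5,4.5,4.5,4.5])

```text
time: 21.28
eef_pos: [0.5195, -0.0717, 0.1777]
ee_rot: [3.141, -0.004, -2.942]
wrist_force: [0.1, 0.1, -0.0]
width: 0.525
```

```bash
python3 - <<'E'
from h import *
st=observe();print(st["eef_pos"],st["ee_rot"],st["joint_positions"],st["wrist_force"])
p=read_camera("wrist");W=cloud(p,st);np.save("w14.npy",W);px=p["pixels"]
cv2.imwrite("pics/w14.png",px)
plan([.5198,-.0719,.056],.203-np.pi)
E
```

```text
[ 0.51947272 -0.07166246  0.17767278] [ 3.14101791 -0.00368419 -2.94152666] [-3.59917049e-01  3.36162380e-01  1.53853550e+00 -1.53892257e-03
  1.27032188e+00 -2.13032032e+00] [ 0.08908569  0.14520218 -0.01947829]
dp [-0.06 -0.03 12.19] rot [ 0.    -0.003 -0.004]
```

View pics/w14.png

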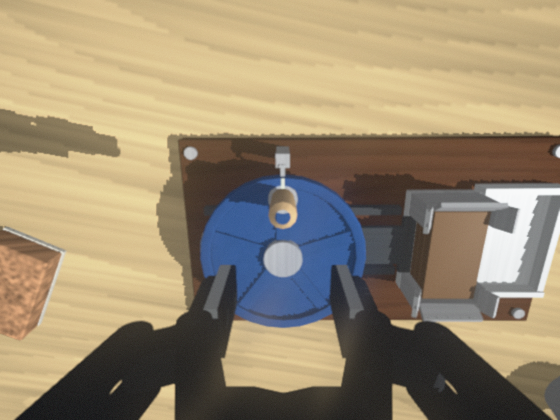

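```bash
python3 - <<'E'
from h import *
st=observe();W=np.load("w14.npy");px=cv2.imread("pics/w14.png");hsv=cv2.cvtColor(px,cv2.COLOR_BGR2HSV);z=W[...,2]
m=np.zeros(z.shape,bool);m[180:232,262:304]=1
q=W[m&(z>.107)&(z<.118)];c=cv2.minEnclosingCircle(q[:,:2].astype(np.float32)*1000);print("handle",len(q),c)
q=W[(z>.05)&(z<.075)&(hsv[...,0]>100)&(hsv[...,0]<125)&(hsv[...,1]>120)];print("wheel",cv2.minEnclosingCircle(q[:,:2].astype(np.float32)*1000))
m[:]=0;m[238:280,258:306]=1;q=W[m&(z>.064)&(z<.073)&(hsv[...,1]<90)];print("hub",len(q),cv2.minEnclosingCircle(q[:,:2].astype(np.float32)*1000))
E
```

```text
handle 426 ((520.2786254882812, -71.36466217041016), 11.05035400390625)
wheel ((575.8849487304688, -59.82798767089844), 77.28832244873047)
hub 1126 ((577.7747192382812, -60.09165573120117), 19.104248046875)
```

Call:
send_rows(dp=[[-0.07,0,3],[-0.07,0,7],[-0.07,0,10],[-0.07,0,12],[-0.07,0,12.6],[-0.07,0,12.6],[-0.07,0,12.6]], rotation=[[0,0,0],[0,-0.003,-0.004],[0,-0.003,-0.004],[0,-0.003,-0.004],[0,-0.003,-0.004],[0,-0.003,-0.004],[0,-0.003,-0.004]], gripper=[4.5,4.5,4.5,4.5,4.5,4.5,4.5])

```text
time: 22.2
eef_pos: [0.5203, -0.0717, 0.0527]
ee_rot: [-3.141, 0.001, -2.939]
wrist_force: [0.1, 0.6, 0.2]
width: 0.524
```

Call:
send_rows(dp=[[0,0,0],[0,0,0],[0,0,0],[0,0,0],[0,0,0]], rotation=[[0,0,0],[0,0,0],[0,0,0],[0,0,0],[0,0,0]], gripper=[3,2,1.8,1.8,1.8], squeeze=20)

```text
time: 22.82
eef_pos: [0.5207, -0.0719, 0.0534]
ee_rot: [-3.14, 0.002, -2.939]
wrist_force: [-1.2, -0.5, 6.1]
width: 0.247
```

```bash
cat >> h.py <<'E'
def arc(a0,a1,n,axis=(.577,-.060),cz=None,r=None):
    """handle angle (clockwise) rows from current; a in rad of flywheel; tool turns along"""
    st=observe();Rc=R.from_euler('xyz',st["ee_rot"]);out=[]
    ax=np.array([*axis,0]);p=st["eef_pos"];v=p-ax;v[2]=0
    for i in range(1,n+1):
        d=(a1-a0)*i/n
        w=R.from_rotvec([0,0,-d]).apply(v)
        out.append(np.round(Rc.inv().apply(w-v)*100,2).tolist())
    print("dp",out);print("rot",[[0,0,round((a1-a0)*i/n,3)] for i in range(1,n+1)]);print("r",np.hypot(*v[:2]),"ang",np.arctan2(v[1],v[0]))
E
python3 - <<'E'
from h import *
st=observe();print(st["eef_pos"],st["ee_rot"],st["width"]*85.4,st["wrist_force"])
p=read_camera("wrist");cv2.imwrite("pics/w15.png",p["pixels"])
arc(0,1.8,18)
E
```

```text
[ 0.52065907 -0.07189823  0.05338402] [-3.14048447e+00  1.90590340e-03 -2.93889264e+00] 21.086907869951 [-1.18849768 -0.48422803  6.08222599]
dp [[-0.03, 0.57, -0.0], [-0.11, 1.14, -0.0], [-0.25, 1.7, -0.0], [-0.44, 2.24, -0.0], [-0.69, 2.76, -0.0], [-0.99, 3.26, -0.0], [-1.34, 3.72, -0.0], [-1.73, 4.14, -0.0], [-2.16, 4.52, -0.0], [-2.62, 4.86, -0.0], [-3.12, 5.15, 0.0], [-3.64, 5.39, 0.0], [-4.19, 5.57, 0.0], [-4.75, 5.7, 0.0], [-5.32, 5.77, 0.0], [-5.9, 5.79, 0.0], [-6.47, 5.74, 0.01], [-7.04, 5.64, 0.01]]
rot [[0, 0, 0.1], [0, 0, 0.2], [0, 0, 0.3], [0, 0, 0.4], [0, 0, 0.5], [0, 0, 0.6], [0, 0, 0.7], [0, 0, 0.8], [0, 0, 0.9], [0, 0, 1.0], [0, 0, 1.1], [0, 0, 1.2], [0, 0, 1.3], [0, 0, 1.4], [0, 0, 1.5], [0, 0, 1.6], [0, 0, 1.7], [0, 0, 1.8]]
r 0.05758024409334698 ang -2.933778856748753
```

View pics/w15.png

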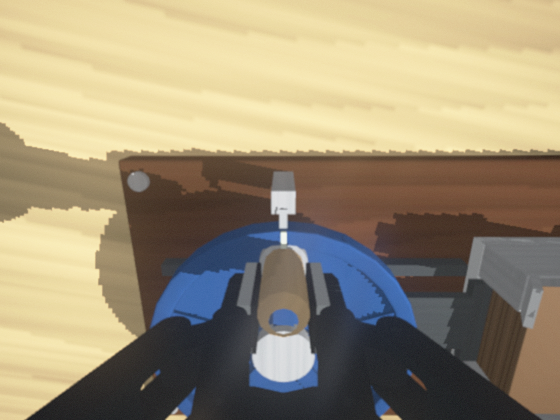

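Call:
send_rows(dp=[[-0.03,0.57,0],[-0.11,1.14,0],[-0.25,1.7,0],[-0.44,2.24,0],[-0.69,2.76,0],[-0.99,3.26,0],[-1.34,3.72,0],[-1.73,4.14,0],[-2.16,4.52,0],[-2.62,4.86,0],[-2.62,4.86,0]], rotation=[[0,0,0.1],[0,0,0.2],[0,0,0.3],[0,0,0.4],[0,0,0.5],[0,0,0.6],[0,0,0.7],[0,0,0.8],[0,0,0.9],[0,0,1.0],[0,0,1.0]], gripper=[1.8,1.8,1.8,1.8,1.8,1.8,1.8,1.8,1.8,1.8,1.8])

```text
time: 24.25
eef_pos: [0.5369, -0.0188, 0.0534]
ee_rot: [3.14, 0.003, 2.346]
wrist_force: [1.8, 1.6, -0.4]
width: 0.249
```

```bash
python3 - <<'E'
from h import *
st=observe();print(st["eef_pos"],st["ee_rot"],st["width"]*85.4,st["wrist_force"],st["joint_positions"])
p=read_camera("wrist");cv2.imwrite("pics/w16.png",p["pixels"])
v=st["eef_pos"][:2]-[.577,-.060];print(np.hypot(*v),np.arctan2(v[1],v[0]))
arc(0,2.14,20)
E
```

```text
[ 0.53692099 -0.01883314  0.05342135] [3.14000652e+00 2.51535231e-03 2.34555169e+00] 21.292700829817463 [ 1.83289493  1.5954802  -0.38228   ] [-2.53293178e-01  5.04984683e-01  1.64496233e+00  7.06851065e-05
  9.88672543e-01 -1.02808931e+00]
0.057454655878746326 2.3428057919698717
dp [[-0.03, 0.61, 0.0], [-0.13, 1.22, 0.0], [-0.3, 1.81, 0.0], [-0.52, 2.38, 0.01], [-0.81, 2.93, 0.01], [-1.15, 3.44, 0.01], [-1.54, 3.91, 0.01], [-1.99, 4.34, 0.01], [-2.47, 4.72, 0.01], [-2.99, 5.04, 0.02], [-3.55, 5.3, 0.02], [-4.13, 5.51, 0.02], [-4.73, 5.65, 0.02], [-5.34, 5.73, 0.02], [-5.95, 5.74, 0.02], [-6.56, 5.68, 0.02], [-7.17, 5.56, 0.03], [-7.75, 5.38, 0.03], [-8.32, 5.13, 0.03], [-8.85, 4.83, 0.03]]
rot [[0, 0, 0.107], [0, 0, 0.214], [0, 0, 0.321], [0, 0, 0.428], [0, 0, 0.535], [0, 0, 0.642], [0, 0, 0.749], [0, 0, 0.856], [0, 0, 0.963], [0, 0, 1.07], [0, 0, 1.177], [0, 0, 1.284], [0, 0, 1.391], [0, 0, 1.498], [0, 0, 1.605], [0, 0, 1.712], [0, 0, 1.819], [0, 0, 1.926], [0, 0, 2.033], [0, 0, 2.14]]
r 0.057477042151229556 ang 2.3452272753946413
```

View pics/w16.png

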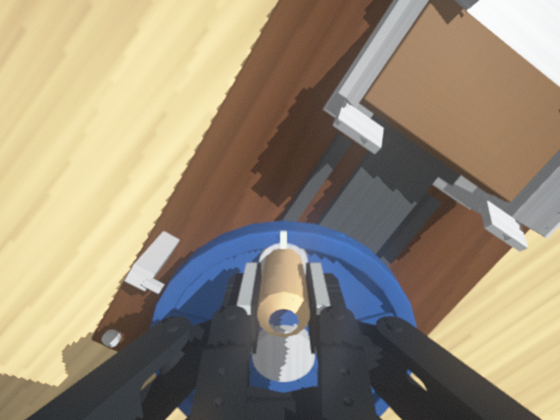

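Call:
send_rows(dp=[[-0.03,0.61,0],[-0.13,1.22,0],[-0.3,1.81,0],[-0.52,2.38,0.01],[-0.81,2.93,0.01],[-1.15,3.44,0.01],[-1.54,3.91,0.01],[-1.99,4.34,0.01],[-2.47,4.72,0.01],[-2.99,5.04,0.02],[-3.55,5.3,0.02],[-4.13,5.51,0.02],[-4.73,5.65,0.02],[-5.34,5.73,0.02],[-5.95,5.74,0.02],[-6.56,5.68,0.02],[-7.17,5.56,0.03],[-7.75,5.38,0.03],[-8.32,5.13,0.03],[-8.85,4.83,0.03]], rotation=[[0,0,0.107],[0,0,0.214],[0,0,0.321],[0,0,0.428],[0,0,0.535],[0,0,0.642],[0,0,0.749],[0,0,0.856],[0,0,0.963],[0,0,1.07],[0,0,1.177],[0,0,1.284],[0,0,1.391],[0,0,1.498],[0,0,1.605],[0,0,1.712],[0,0,1.819],[0,0,1.926],[0,0,2.033],[0,0,2.14]], gripper=[1.8,1.8,1.8,1.8,1.8,1.8,1.8,1.8,1.8,1.8,1.8,1.8,1.8,1.8,1.8,1.8,1.8,1.8,1.8,1.8])

```text
time: 26.8
eef_pos: [0.6344, -0.0481, 0.0535]
ee_rot: [3.14, -0.006, 0.205]
wrist_force: [7.2, 2.8, -2.9]
width: 0.249
```

```bash
python3 - <<'E'
from h import *
st=observe();print(st["eef_pos"],st["ee_rot"],st["width"]*85.4,st["wrist_force"],st["joint_positions"])
p=read_camera("scene");cv2.imwrite("pics/s17.png",cv2.resize(p["pixels"][150:330,200:420],None,fx=3,fy=3,interpolation=2))
v=st["eef_pos"][:2]-[.577,-.060];print(np.hypot(*v),np.arctan2(v[1],v[0]))
arc(0,1.1,11)
E
```

```text
[ 0.63441777 -0.04810992  0.05347192] [ 3.14047248 -0.00585981  0.20516478] 21.241551922574807 [ 7.19155985  2.846411   -2.87126844] [-0.26024857  0.69272672  1.31566242  0.00180311  1.12746487  1.10461749]
0.058635943949464295 0.20419409662992594
dp [[-0.04, 0.59, 0.0], [-0.13, 1.16, 0.0], [-0.28, 1.73, 0.0], [-0.49, 2.28, 0.0], [-0.75, 2.8, -0.0], [-1.06, 3.3, -0.0], [-1.42, 3.76, -0.0], [-1.82, 4.19, -0.0], [-2.26, 4.57, -0.01], [-2.74, 4.91, -0.01], [-3.25, 5.19, -0.01]]
rot [[0, 0, 0.1], [0, 0, 0.2], [0, 0, 0.3], [0, 0, 0.4], [0, 0, 0.5], [0, 0, 0.6], [0, 0, 0.7], [0, 0, 0.8], [0, 0, 0.9], [0, 0, 1.0], [0, 0, 1.1]]
r 0.05863118508779381 ang 0.19009106601172837
```

View pics/s17.png

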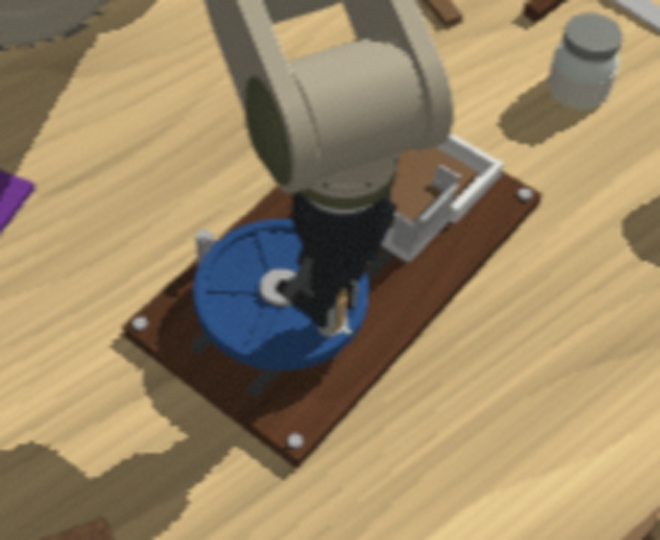

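Call:
send_rows(dp=[[-0.04,0.59,0],[-0.13,1.16,0],[-0.28,1.73,0],[-0.49,2.28,0],[-0.75,2.8,0],[-1.06,3.3,0],[-1.42,3.76,0],[-1.82,4.19,0],[-2.26,4.57,0],[-2.74,4.91,0],[-3.25,5.19,0],[-3.25,5.19,0]], rotation=[[0,0,0.1],[0,0,0.2],[0,0,0.3],[0,0,0.4],[0,0,0.5],[0,0,0.6],[0,0,0.7],[0,0,0.8],[0,0,0.9],[0,0,1.0],[0,0,1.1],[0,0,1.1]], gripper=[1.8,1.8,1.8,1.8,1.8,1.8,1.8,1.8,1.8,1.8,1.8,1.8])

```text
time: 28.35
eef_pos: [0.613, -0.1065, 0.0534]
ee_rot: [-3.136, -0.004, -0.899]
wrist_force: [3.2, 1.0, -0.7]
width: 0.251
```

```bash
python3 - <<'E'
from h import *
st=observe();print(st["eef_pos"],st["ee_rot"],st["width"]*85.4,st["wrist_force"],st["joint_positions"])
p=read_camera("scene");cv2.imwrite("pics/s18.png",cv2.resize(p["pixels"][150:330,200:420],None,fx=3,fy=3,interpolation=2))
v=st["eef_pos"][:2]-[.577,-.060];print(np.hypot(*v),np.arctan2(v[1],v[0]))
E
```

```text
[ 0.61299931 -0.10647768  0.05343381] [-3.13644674 -0.00420656 -0.89886629] 21.415481259881986 [ 3.22472389  0.98201366 -0.66179268] [-0.36105776  0.6643329   1.3670991   0.0025361   1.10391321  2.1074596 ]
0.058788821305978116 -0.9117672024308814
```

View pics/s18.png

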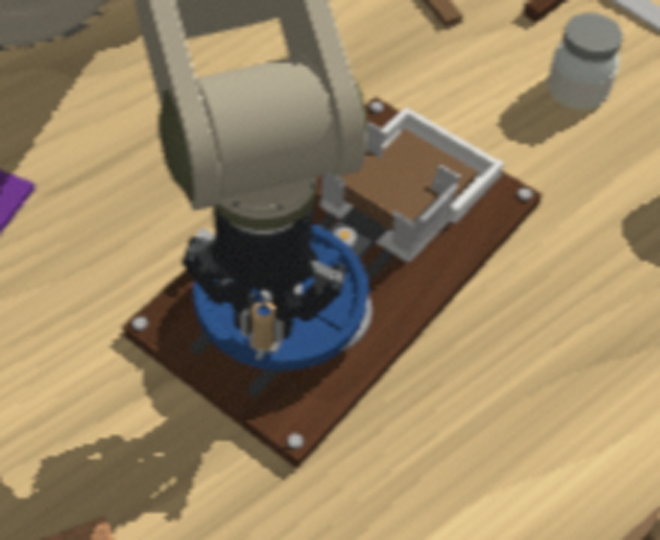

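Call:
send_rows(dp=[[0,0,0],[0,0,0],[0,0,0],[0,0,-4],[0,0,-8],[0,0,-9],[0,0,-9]], rotation=[[0,0,0],[0,0,0],[0,0,0],[0,0,0],[0,0,0],[0,0,0],[0,0,0]], gripper=[3,4.5,4.5,4.5,4.5,4.5,4.5])

```text
time: 29.28
eef_pos: [0.6124, -0.1064, 0.1433]
ee_rot: [-3.137, -0.004, -0.898]
wrist_force: [0.5, 0.4, -0.9]
width: 0.529
```

Call:
send_rows(dp=[[0,0,0],[0,0,0],[0,0,0],[0,0,0],[0,0,0],[0,0,0],[0,0,0],[0,0,0],[0,0,0],[0,0,0],[0,0,0],[0,0,0],[0,0,0],[0,0,0],[0,0,0],[0,0,0],[0,0,0],[0,0,0],[0,0,0],[0,0,0]], rotation=[[0,0,-0.17],[0,0,-0.34],[0,0,-0.51],[0,0,-0.68],[0,0,-0.85],[0,0,-1.02],[0,0,-1.19],[0,0,-1.36],[0,0,-1.53],[0,0,-1.7],[0,0,-1.87],[0,0,-2.04],[0,0,-2.21],[0,0,-2.38],[0,0,-2.55],[0,0,-2.72],[0,0,-2.89],[0,0,-3.06],[0,0,-3.14],[0,0,-3.14]], gripper=[4.5,4.5,4.5,4.5,4.5,4.5,4.5,4.5,4.5,4.5,4.5,4.5,4.5,4.5,4.5,4.5,4.5,4.5,4.5,4.5])

```text
time: 31.78
eef_pos: [0.6118, -0.1062, 0.1416]
ee_rot: [3.138, 0.002, 2.242]
wrist_force: [0.2, -0.1, 1.1]
width: 0.525
```

```bash
python3 - <<'E'
from h import *
st=observe();print(st["eef_pos"],st["ee_rot"],st["width"]*85.4,st["wrist_force"],st["joint_positions"])
p=read_camera("wrist");W=cloud(p,st);np.save("w19.npy",W);px=p["pixels"];cv2.imwrite("pics/w19.png",px)
hsv=cv2.cvtColor(px,cv2.COLOR_BGR2HSV);z=W[...,2]
m=(z>.107)&(z<.118)&(np.hypot(W[...,0]-.613,W[...,1]+.1065)<.03)
q=W[m];c=cv2.minEnclosingCircle(q[:,:2].astype(np.float32)*1000);print("handle",len(q),c)
plan([.613,-.1065,.0535],np.pi-.899)
E
```

```text
[ 0.61178024 -0.10617211  0.1415571 ] [3.13812029e+00 1.89810602e-03 2.24175869e+00] 44.84794399319999 [ 0.16559179 -0.10344318  1.11842349] [-0.36117609  0.57178994  1.27819406  0.00208987  1.28819864 -1.03272109]
handle 563 ((612.0875854492188, -105.91893005371094), 11.108541488647461)
dp [-0.07  0.03  8.84] rot [ 0.004  0.002 -0.002]
```

View pics/w19.png

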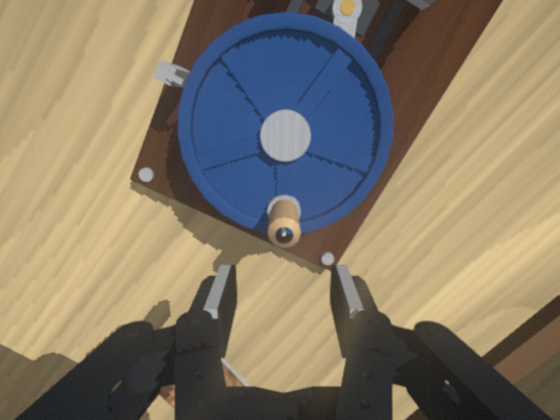

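Call:
send_rows(dp=[[0,0,3],[0,0,6],[0,0,8],[0,0,8.8],[0,0,8.8],[0,0,8.8],[0,0,8.8],[0,0,8.8],[0,0,8.8],[0,0,8.8]], rotation=[[0,0,0],[0,0,0],[0.004,0.002,0],[0.004,0.002,0],[0.004,0.002,0],[0.004,0.002,0],[0.004,0.002,0],[0.004,0.002,0],[0.004,0.002,0],[0.004,0.002,0]], gripper=[4.5,4.5,4.5,4.5,4.5,3,2,1.8,1.8,1.8])

```text
time: 33.08
eef_pos: [0.6128, -0.1063, 0.0549]
ee_rot: [3.141, 0.002, 2.241]
wrist_force: [-0.9, 0.2, 5.7]
width: 0.249
```

```bash
python3 - <<'E'
from h import *
st=observe();print(st["eef_pos"],st["ee_rot"],st["width"]*85.4,st["wrist_force"],st["joint_positions"])
v=st["eef_pos"][:2]-[.5765,-.060];a=np.arctan2(v[1],v[0]);print(np.hypot(*v),a, "remaining to start angle", (a-(-2.934))%(2*np.pi), "by yaw",st["ee_rot"][2]-.2027)
arc(0,1.7,17,axis=(.5765,-.060))
E
```

```text
[ 0.61278994 -0.10634254  0.05493433] [3.14095364e+00 1.86881380e-03 2.24081052e+00] 21.255886094052606 [-0.86387877  0.21599582  5.72919491] [-3.59735928e-01  6.64704966e-01  1.36199015e+00 -4.62374700e-04
  1.11296657e+00 -1.02954675e+00]
0.05886077262667357 -0.906457548389283 remaining to start angle 2.0275424516107172 by yaw 2.0381105208475176
dp [[0.03, -0.59, -0.0], [0.12, -1.17, -0.0], [0.27, -1.74, -0.0], [0.48, -2.29, -0.0], [0.74, -2.82, -0.0], [1.05, -3.32, -0.0], [1.41, -3.78, -0.01], [1.81, -4.21, -0.01], [2.25, -4.6, -0.01], [2.73, -4.94, -0.01], [3.25, -5.23, -0.01], [3.78, -5.46, -0.01], [4.34, -5.65, -0.01], [4.92, -5.77, -0.01], [5.5, -5.84, -0.01], [6.09, -5.85, -0.02], [6.68, -5.8, -0.02]]
rot [[0, 0, 0.1], [0, 0, 0.2], [0, 0, 0.3], [0, 0, 0.4], [0, 0, 0.5], [0, 0, 0.6], [0, 0, 0.7], [0, 0, 0.8], [0, 0, 0.9], [0, 0, 1.0], [0, 0, 1.1], [0, 0, 1.2], [0, 0, 1.3], [0, 0, 1.4], [0, 0, 1.5], [0, 0, 1.6], [0, 0, 1.7]]
r 0.05886077262667357 ang -0.906457548389283
```

Call:
send_rows(dp=[[0.03,-0.59,0],[0.12,-1.17,0],[0.27,-1.74,0],[0.48,-2.29,0],[0.74,-2.82,0],[1.05,-3.32,0],[1.41,-3.78,0],[1.81,-4.21,0],[2.25,-4.6,0],[2.73,-4.94,0],[3.25,-5.23,0],[3.78,-5.46,0],[4.34,-5.65,0],[4.92,-5.77,0],[5.5,-5.84,0],[6.09,-5.85,0],[6.68,-5.8,0],[6.68,-5.8,0]], rotation=[[0,0,0.1],[0,0,0.2],[0,0,0.3],[0,0,0.4],[0,0,0.5],[0,0,0.6],[0,0,0.7],[0,0,0.8],[0,0,0.9],[0,0,1.0],[0,0,1.1],[0,0,1.2],[0,0,1.3],[0,0,1.4],[0,0,1.5],[0,0,1.6],[0,0,1.7],[0,0,1.7]], gripper=[1.8,1.8,1.8,1.8,1.8,1.8,1.8,1.8,1.8,1.8,1.8,1.8,1.8,1.8,1.8,1.8,1.8,1.8])

```text
time: 35.33
eef_pos: [0.5272, -0.089, 0.055]
ee_rot: [3.139, -0.005, 0.539]
wrist_force: [8.3, 5.9, -3.8]
width: 0.25
```

```bash
python3 - <<'E'
from h import *
st=observe();print(st["eef_pos"],st["ee_rot"],st["width"]*85.4,st["wrist_force"])
v=st["eef_pos"][:2]-[.5765,-.060];a=np.arctan2(v[1],v[0]);print(np.hypot(*v),a, "remaining", (a-(-2.94))%(2*np.pi), "by yaw",st["ee_rot"][2]-.2027)
plan([.5202,-.0719,.0535],.2027)
arc(0,.34,4,axis=(.5765,-.060))
p=read_camera("wrist");cv2.imwrite("pics/w20.png",p["pixels"])
E
```

```text
[ 0.52717854 -0.08898834  0.05498457] [ 3.13879739 -0.00460764  0.53941087] 21.366904569867604 [ 8.33315762  5.85874368 -3.77687524]
0.05720952921241072 -2.6102344855520525 remaining 0.32976551444794744 by yaw 0.33671086624369717
dp [ 0.28 -1.83  0.14] rot [ 0.002 -0.005  0.337]
dp [[0.02, -0.49, -0.0], [0.09, -0.97, -0.0], [0.2, -1.44, -0.0], [0.34, -1.91, -0.0]]
rot [[0, 0, 0.085], [0, 0, 0.17], [0, 0, 0.255], [0, 0, 0.34]]
r 0.05720952921241072 ang -2.6102344855520525
```

View pics/w20.png

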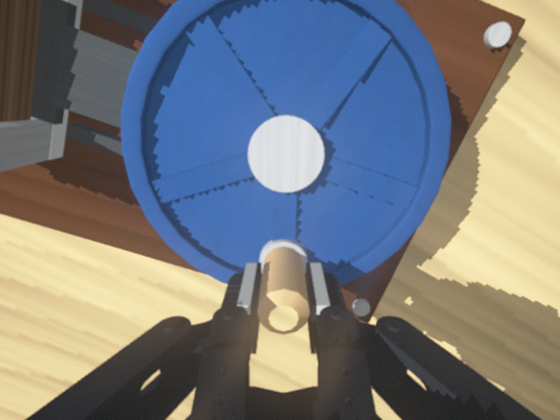

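Call:
send_rows(dp=[[0.02,-0.42,0],[0.08,-0.85,0],[0.15,-1.25,0],[0.22,-1.6,0],[0.26,-1.83,0],[0.26,-1.83,0],[0.26,-1.83,0]], rotation=[[0,0,0.08],[0,0,0.16],[0,0,0.23],[0,0,0.29],[0.002,-0.005,0.335],[0.002,-0.005,0.335],[0.002,-0.005,0.335]], gripper=[1.8,1.8,1.8,1.8,1.8,1.8,1.8])

```text
time: 36.25
eef_pos: [0.5205, -0.0714, 0.0549]
ee_rot: [-3.141, -0.001, 0.206]
wrist_force: [3.4, 3.4, -1.5]
width: 0.245
```

```bash
python3 - <<'E'
from h import *
st=observe();print(st["eef_pos"],st["ee_rot"],st["width"]*85.4,st["wrist_force"])
v=st["eef_pos"][:2]-[.5765,-.060];a=np.arctan2(v[1],v[0]);print(np.hypot(*v),a)
p=read_camera("wrist");cv2.imwrite("pics/w21.png",p["pixels"])
E
```

```text
[ 0.52052434 -0.07140728  0.05494469] [-3.14092647e+00 -1.41736293e-03  2.05507832e-01] 20.926203530059553 [ 3.35312312  3.37362567 -1.51226531]
0.05712618193816419 -2.940555534269603
```

View pics/w21.png

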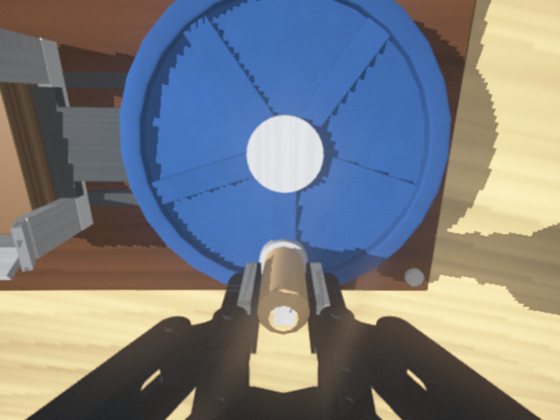

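Back at the starting spot. Now I release, rise and check.

Call:
send_rows(dp=[[0,0,0],[0,0,0],[0,0,0],[0,0,-4],[0,0,-9],[-1,0,-13],[-3,-2,-16],[-5,-4,-16],[-5,-4,-16],[-5,-4,-16]], rotation=[[0,0,0],[0,0,0],[0,0,0],[0,0,0],[0,0,0],[0,0,0],[0,0,0],[0,0,0],[0,0,0],[0,0,0]], gripper=[3,4.5,4.5,4.5,4.5,4.5,4.5,4.5,4.5,4.5])

```text
time: 37.55
eef_pos: [0.4635, -0.0429, 0.2148]
ee_rot: [-3.141, -0.001, 0.205]
wrist_force: [0.8, -0.0, 0.6]
width: 0.526
```

```bash
python3 - <<'E'
from h import *
st=observe();print(st["eef_pos"],st["ee_rot"],st["wrist_force"])
p=read_camera("wrist");W=cloud(p,st);np.save("w22.npy",W);px=p["pixels"];cv2.imwrite("pics/w22.png",px)
z=W[...,2];hsv=cv2.cvtColor(px,cv2.COLOR_BGR2HSV)
q=W[(z>.107)&(z<.118)&(np.hypot(W[...,0]-.52,W[...,1]+.0719)<.03)];c=cv2.minEnclosingCircle(q[:,:2].astype(np.float32)*1000);print("handle",len(q),c)
m=np.hypot(W[...,0]-.577,W[...,1]+.06)<.024
q=W[m&(z>.064)&(z<.073)&(hsv[...,1]<90)];h=cv2.minEnclosingCircle(q[:,:2].astype(np.float32)*1000);print("hub",len(q),h)
print("angle",np.arctan2(c[0][1]-h[0][1],c[0][0]-h[0][0])+np.pi)
br=(hsv[...,0]<25)&(hsv[...,1]>70)
for n,c0,zz in(("mag",(.544,.096),.054),("tray",(.528,.174),.034)):
    q=W[br&(abs(z-zz)<.006)&(np.hypot(W[...,0]-c0[0],W[...,1]-c0[1])<.062)]
    if len(q)>50:
        A=np.c_[q[:,:2]-q[:,:2].mean(0),np.ones(len(q))]
        print(n,len(q),cv2.minAreaRect(q[:,:2].astype(np.float32)*1000),np.median(q[:,2]),np.linalg.lstsq(A,q[:,2],rcond=None)[0])
p=read_camera("scene");cv2.imwrite("pics/s22.png",cv2.resize(p["pixels"][150:330,200:420],None,fx=3,fy=3,interpolation=2))
E
```

```text
[ 0.46354496 -0.04292445  0.21483066] [-3.14106833e+00 -1.45960060e-03  2.05369465e-01] [ 0.83425075 -0.02636813  0.62414217]
handle 383 ((519.7892456054688, -71.67198181152344), 10.810083389282227)
hub 1451 ((577.0923461914062, -60.715354919433594), 18.45174217224121)
angle 0.18892449451006676
mag 5840 ((543.8013916015625, 95.23141479492188), (89.35428619384766, 50.56332015991211), 11.382423400878906) 0.05461243175009023 [-0.00153032  0.00998514  0.05454622]
tray 4925 ((531.0037231445312, 161.6502227783203), (88.44309997558594, 51.309173583984375), 11.73123550415039) 0.03465442129158364 [-0.00234781  0.01572255  0.03453172]
```

View pics/w22.png

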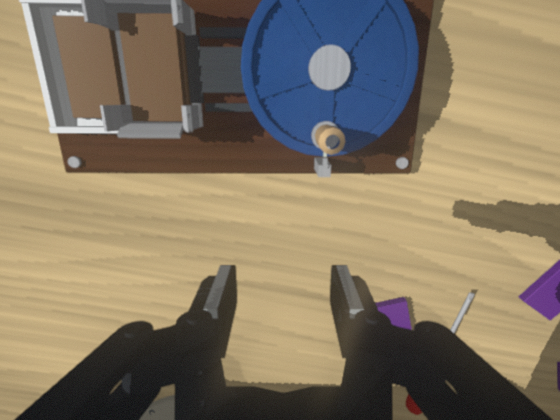

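View pics/s22.png

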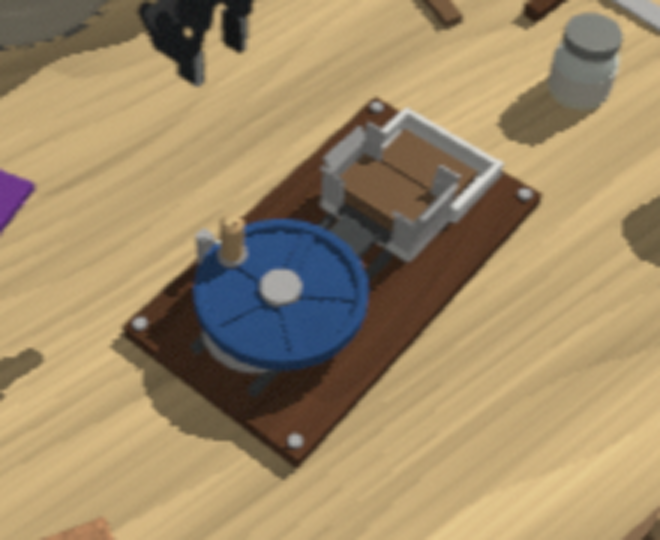

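```bash
python3 -c "
from plant import *
print(observe()['time']);print(close_job())"
```

```text
37.65
the job is handed in; nothing more can be done
None
```

I laid the brown blank on the stack, let it go, then pressed it with closed fingers (about 9 N). I gripped the handle and turned the flywheel clockwise through one revolution, regripping once at about 4.25 rad. Then I released, retreated and handed in at about 37.7 s.

**Last checks (wrist camera and scene view):**
- **Flywheel:** the handle is back at the pointer, within about 0.02 rad of where it started.
- **Magazine:** the top blank is at 54.5 mm, which is two blanks high. It lies flat and within about 1–2 mm of the magazine's centre.
- **Tray:** the fed blank lies flat at 34.6 mm, about 14 mm short of my estimate of the tray centre. The limit is 30 mm.
- **Wrist force:** close to zero, so the arm was touching nothing.

**What disagreed:** the real fingertips are about 27 mm behind the stated TCP. The first two grasp attempts closed in the air above the blank without touching it. I corrected for this with the camera and the force reading. I did not check the bystanders at the end by measurement, but the arm touched none of them.

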